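# Stagger the washed case trays

### The job

Stack the three washed case trays so that air gets into them, all open side up. The tray lying on the bench goes on the one in the middle of the bench, shifted along its length as far towards the draining rack as its feet allow; the tray standing in the rack goes on top, shifted the opposite way as far as its feet allow, with the feet of each tray down inside the tray below. Leave the bottom tray where it stands and do not disturb the other things on the bench.

Things in the scene. Friction and masses are not known exactly. Their poses are not given: they have to be found in the camera images.
- tray_low: Bottom tray, mid-bench, 0.3 kg. All 3 trays alike: grey open box 62 (x) x 120 (y) x 30 mm on four 5 mm feet, 35 mm in all; walls 4 mm, full-height divider at y=0, inside 54 x 112. Feet round, tapered, 12 mm across, centres x +-18.5, y +-30. Origin: centre of underside, at the feet's bottoms; z out of the open side. Its y points to the robot's left within 0.4 rad.
- tray_flat: Tray lying open side up on the bench on the other side of the bottom tray from the rack; shape and frame as tray_low, 0.09-0.18 kg, goes in the middle. Stacked, a tray's floor rests on the rim below (origins 30 mm apart in height) with its feet inside that rim: 2.5 mm play each way across, up to 20 mm shift along y, then feet meet the end wall.
- tray_rack: Tray standing on a long side in the rack, goes on top; shape, mass, frame as tray_flat. x up, open side (z) roughly to the robot, top 68 mm over the bench. From above it can be pinched at mid-length across its 30 mm depth (rim and divider against floor). On a long side on the bench it stands unheld (62 mm high); pushed near its top from the open side it tips onto its feet.
- rack: Draining rack fixed to the bench left or right of the bottom tray: white base 106 (x) x 136 (y) x 6 mm, three steel wire hoops along y at x = -45, 0, +45 mm, 100 mm long, 5 mm wire, tops 37 mm over the bench. The tray stands loosely in the slot nearer the robot (-x). Origin: centre of the underside.
- jaw_white: White plaster jaw model, 75x67x32 mm, bystander behind the bottom tray; origin at centre of its underside.
- jaw_tan: Tan plaster jaw model, 75x67x32 mm, bystander; origin at centre of its underside.
- tape_1: Roll of masking tape lying flat, 98x96x25 mm, bystander; origin at centre of its underside.
- wax_sheets: Pack of pink wax sheets, 151x78x11 mm, bystander at the far right; origin at centre of its underside.
Things that resemble listed ones, but are neither listed nor needed, are in the scene too. Leave any red look-alike of the tray_flat alone.

How it is judged:
By the outcome, as a careful person would: the job done as asked, in the order asked, and still so for the second after the job is handed in, with the robot touching nothing.
It also fails if it takes over 72 s, if anything falls off the work surface, if the arm or the gripper's body presses on something with over 40 N, if the wrist force passes 120 N, or if a joint passes its speed limit or range.

### The arm

A 6-joint arm with a two-finger parallel gripper is mounted at the origin on a cart in front of the work surface, level with it; the furniture and walls round the work are solid. World frame = base frame: x ahead of the robot, y to its left, z up, the work surface at z = 0. Lengths are in mm, angles in rad, forces in N, time in s.
With the tool pointing down it reaches from about 375 to 825 mm from the base axis. Payload 5.5 kg.
Tool frame: the origin (TCP) lies midway between the tips of the shut fingers; the grasp point (between the pads) lies 19 mm behind it (robot.tcp_to_grasp is the distance from the TCP to the grasp point, in mm); x points along the fingers, y is the direction in which the jaws open and shut, and the axes are right-handed (so a half turn about x gives the same grasp; the last joint's range is limited). The gripper opens to 85 mm and grips with 20 to 120 N. Pads are 22 mm wide; open, the fingers measure 114 mm over their backs; the gripper's body (76 mm by 85 mm) begins 54 mm behind the grasp point. The pads swing forward as they close: fully open they stand 13 mm farther back than shut.
Start: joints at [-1.268, 0.314, -0.047, 1.21, 0, 1.571], TCP at [178.913, -572.7, 231.299] pointing down, gripper open.
Joint ranges: [-2.67, 2.67], [-0.69, 1.73], [-1.03, 1.25], [-2.08, 2.16], [-1.42, 1.45], [-3.14, 3.14]. Speed limits (rad/s): [2.39, 2.39, 3.01, 3.14, 3.14, 3.14].

### API

Orientations are given as a rotation vector (axis times angle).
In Python, from plant import get_obs, vision, robot gives the robot as it stands.
- The arm moves only by the shell command python3 -m pendant 'ROWS' [FORCE]. ROWS is JSON, a list of rows, each an object of numbers: "x", "y", "z": the shift along the tool's x, y, z in m; "rx", "ry", "rz": the turn, a rotation vector about the tool's x, y, z in degrees; "gripper": the finger opening in m, from 0 to 0.0854. A call has exactly 8 rows; each row shifts and turns the commanded pose from where the row before left it, along the tool's axes as they then stand; what a row does not reach is not made up. A row lasts 1/8 s, in which the tool goes at most 62.5 mm and 10.7 degrees, less where a joint would pass 70% of its speed; a pose out of reach is approached as far as the arm can. A call is refused whole if a number of a shift passes 0.0625 or a number of a turn 10.7, either way. A call with a gripper value outside its range is refused whole. The fingers move at their own pace and stop on an object; FORCE is the grip in N (left out, the last holds). Time passes only in rows, so rows that do not move let the fingers close, or fill a call up. It gives the time, the measured TCP pose, the force and the opening at its end, in the units of the state.
- get_obs(): the state, without advancing time (a new reading comes with each control period).
- vision.grab_frame(name): name is "scene" or "side" or "wrist"; returns the picture (384x512x3 uint8, blue, green, red); there is no depth.
- vision.camera_params(name): a dict with "fx", "fy", "cx", "cy" (pixels), "rvec" (rotation vector, rad) and "tvec" (3), from world to camera coordinates, as OpenCV has them. Camera axes: x right, y down, z forward; pixel columns grow to the right and rows downward; lengths in mm; the calibration is good to about 2 mm. A picture is of the moment at which its call begins: read the wrist's pose just before it. camera_params takes no time and is no camera call; for the wrist camera it gives the pose at the moment of the call.
- robot.close_job(): hands the job in, once; it reports no verdict.
The state is a dict: "time": time; "qpos": joint angles; "joint_velocities": joint speeds; "joint_efforts": joint torques, N m; "tool_pos": TCP position; "eef_rot": TCP orientation; "wrist_force": force on the tool from outside, world axes, zero at the start; "wrist_torque": the same for the moment, N m; "grip_width": opening from 0.0 (shut) to 1.0 (fully open).
Only numpy, scipy, OpenCV 4.12 (cv2) and the standard library are available. Lean on these libraries where they do the work, as an engineer would, in place of code of your own. Each camera call takes 0.05 s, during which the arm holds its last target.

## Working session

There is one attempt and no reset: what is moved stays moved. The work goes in short steps, Python scripts to look and compute and a shell command to move; the robot and the scene stay as the last step left them, time stands still between calls to the robot, and variables do not carry over. Pictures are saved under pics/ and viewed, and the job is handed in when it is done.

```bash
ls; mkdir -p pics
python3 - <<'E'
from plant import get_obs, vision, robot
import cv2
o=get_obs(); print(o)
for n in ("scene","side","wrist"):
    p=vision.camera_params(n); print(n,p)
    cv2.imwrite(f"pics/{n}0.png",vision.grab_frame(n))
E
```

```text
pics
{'time': 0.0, 'qpos': array([-1.26798136e+00,  3.14198567e-01, -4.81068635e-02,  1.21018448e+00,
        3.42123495e-05,  1.57080521e+00]), 'joint_velocities': array([ 1.14025729e-03, -9.84316561e-04, -1.15680120e-03, -8.81202783e-04,
       -1.86707338e-05, -8.39954575e-04]), 'joint_efforts': array([-1.88272716e-03, -5.39585316e+01,  3.39750230e+01,  1.94117718e-02,
       -2.15283030e-04,  1.15127619e-06]), 'tool_pos': array([ 178.76097043, -572.13763368,  230.43883593]), 'eef_rot': array([ 2.05886139,  0.31590592, -2.05932303]), 'wrist_force': array([ 0.12729058,  0.69462928, -0.25226216]), 'wrist_torque': array([-0.02195355, -0.02188209, -0.01772618]), 'grip_width': 0.9976655135475884}
scene {'fx': 499.4647726841407, 'fy': 499.4647726841407, 'cx': 241.63562094348177, 'cy': 193.7660960159655, 'rvec': array([ 1.07664657, -2.33080405,  1.11524052]), 'tvec': array([ 319.88926581,  375.91233707, 1446.48621621])}
side {'fx': 423.83400364094376, 'fy': 423.83400364094376, 'cx': 258.1423299940875, 'cy': 192.22692900031768, 'rvec': array([ 0.17792932, -2.60107246,  1.66092388]), 'tvec': array([ 580.57048742,  145.27331969, 1392.26957019])}
wrist {'fx': 340.35288425191675, 'fy': 340.35288425191675, 'cx': 261.4852389033918, 'cy': 190.2886358985365, 'rvec': array([-2.31223677,  1.70044748,  0.2786886 ]), 'tvec': array([-597.16442775,  -40.76970507,  381.15266033])}
```

View pics/scene0.png

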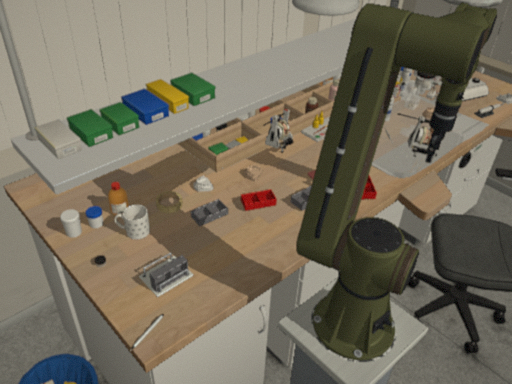

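View pics/side0.png

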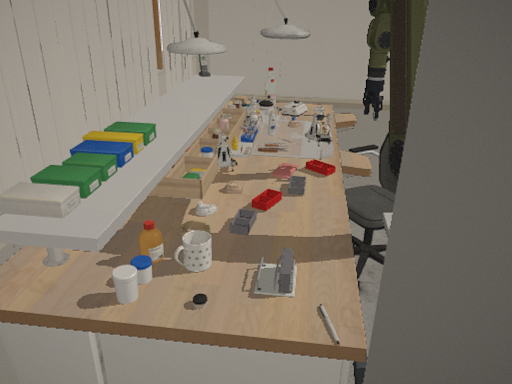

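View pics/wrist0.png

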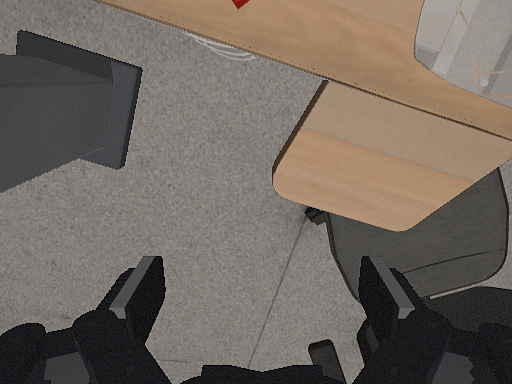

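```bash
cat > h.py <<'E'
import numpy as np, cv2
from plant import get_obs, vision, robot
def K(p): return np.array([[p['fx'],0,p['cx']],[0,p['fy'],p['cy']],[0,0,1]])
def ray(p,uv,z):
    R=cv2.Rodrigues(np.array(p['rvec']))[0]; t=np.array(p['tvec'])
    c=-R.T@t; d=R.T@np.linalg.inv(K(p))@np.array([uv[0],uv[1],1.])
    return c+d*(z-c[2])/d[2]
def proj(p,pts):
    return cv2.projectPoints(np.array(pts,float).reshape(-1,3),np.array(p['rvec']),np.array(p['tvec']),K(p),None)[0].reshape(-1,2)
def crop(im,x0,y0,x1,y1,s,fn):
    cv2.imwrite(fn,cv2.resize(im[y0:y1,x0:x1],None,fx=s,fy=s,interpolation=cv2.INTER_CUBIC))
E
python3 - <<'E'
from h import *
s=cv2.imread('pics/scene0.png'); d=cv2.imread('pics/side0.png')
crop(s,130,160,330,300,4,'pics/sc1.png'); crop(d,190,140,350,300,4.9*0.75,'pics/sd1.png')
E
```

```text
(no output)
```

View pics/sc1.png

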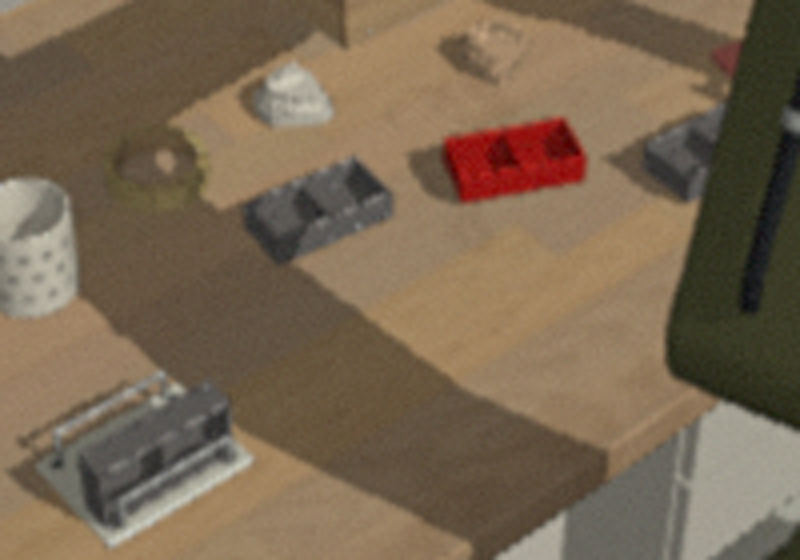

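View pics/sd1.png

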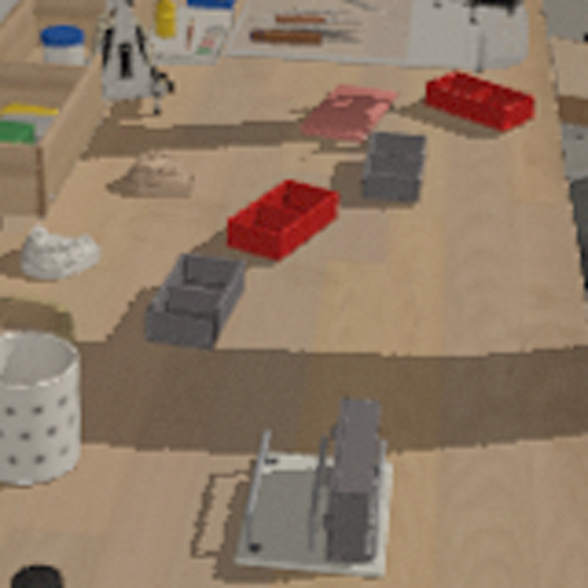

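The greys are tray_low (scene 210,212; side 243,221), tray_flat (scene ~303,198, half hidden by the arm; side 297,186) and the rack tray (scene 168,273; side 287,270). The red ones (side 267,200 and 320,168) are look-alikes. By position and colour the listed ones are clear. Next come rough positions.

Run:
```python
from h import *
ps=vision.camera_params('scene'); pd=vision.camera_params('side')
f=lambda n,p,uv,z: print(n,ray(p,uv,z).round())
f('low sc',ps,(210,210),35);f('low sd',pd,(243.5,219),30)
f('flat sd',pd,(297,184),30)
f('rack sc',ps,(168,275),35);f('rack sd',pd,(287,272),35)
f('redA sd',pd,(267,198),30);f('redA sc',ps,(258,199),30)
print(get_obs()['time'])
# tool axes
R=cv2.Rodrigues(get_obs()['eef_rot'])[0];print(R.round(3))
pw=vision.camera_params('wrist');Rw=cv2.Rodrigues(pw['rvec'])[0];c=-Rw.T@pw['tvec'];print('cam in tool',R.T@(c-get_obs()['tool_pos']),(R.T@Rw.T).round(3))
```

```text
low sc [624.  32.  35.]
low sd [630.  36.  30.]
flat sd [ 466. -284.   30.]
rack sc [468. 318.  35.]
rack sd [468. 320.  35.]
redA sd [ 570. -137.   30.]
redA sc [ 564. -144.   30.]
0.15
[[-0.     0.298 -0.955]
 [ 0.001 -0.955 -0.298]
 [-1.    -0.001  0.   ]]
cam in tool [-142.68179451   -1.74762979  -81.68183773] [[ 0.001 -0.317  0.949]
 [ 1.    -0.    -0.001]
 [ 0.001  0.949  0.317]]
```

```bash
cat >> h.py <<'E'
def pose():
    o=get_obs(); return np.array(o['tool_pos']),cv2.Rodrigues(np.array(o['eef_rot']))[0]
def yaw(R): return np.degrees(np.arctan2(R[1,1],R[0,1]))
def plan(tp,ty,n=8):
    "target TCP world mm, target yaw of tool y (deg, world)"
    p,R=pose(); tx=np.array([0,0,-1.]); 
    Y=np.array([np.cos(np.radians(ty)),np.sin(np.radians(ty)),0]); T=np.stack([tx,Y,np.cross(tx,Y)],1)
    rv=cv2.Rodrigues(R.T@T)[0].ravel()
    d=(np.array(tp)-p)/n; out=[]
    for i in range(n):
        Ri=R@cv2.Rodrigues(rv*i/n)[0]; s=Ri.T@d/1000
        out.append([round(float(v),4) for v in s])
    print('from',p.round(1),'yaw',yaw(R).round(2),'tool x',R[:,0].round(3),'turn/row deg',np.degrees(rv/n).round(2)); print(*out,sep='\n')
E
python3 - <<'E'
from h import *
pd=vision.camera_params('side')
c=[(372,137),(425,137),(420,183),(363,182)]
for q in c: print(ray(pd,(q[0]/3.675+190,q[1]/3.675+140),35).round())
plan((466,-284,150),0,8)
E
```

```text
[ 492. -337.   35.]
[ 433. -347.   35.]
[ 436. -222.   35.]
[ 494. -215.   35.]
from [ 178.8 -572.3  230.7] yaw -72.65 tool x [-0.     0.001 -1.   ] turn/row deg [-9.08 -0.01  0.01]
[0.0101, -0.0237, -0.045]
[0.0101, -0.0163, -0.0482]
[0.0101, -0.0085, -0.0502]
[0.0101, -0.0005, -0.0509]
[0.0101, 0.0076, -0.0503]
[0.0101, 0.0154, -0.0485]
[0.0101, 0.0229, -0.0454]
[0.0101, 0.0298, -0.0413]
```

```bash
python3 -m pendant '[{"x":0.010,"y":-0.0237,"z":-0.045,"rx":-9.1},{"x":0.010,"y":-0.0163,"z":-0.0482,"rx":-9.1},{"x":0.010,"y":-0.0085,"z":-0.0502,"rx":-9.1},{"x":0.010,"y":0,"z":-0.051,"rx":-9.1},{"x":0.010,"y":0.0076,"z":-0.0503,"rx":-9.1},{"x":0.010,"y":0.0154,"z":-0.0485,"rx":-9.1},{"x":0.010,"y":0.0229,"z":-0.0454,"rx":-9.1},{"x":0.010,"y":0.030,"z":-0.0413,"rx":-9.0}]'
python3 - <<'E'
from h import *
p,R=pose();print(p,yaw(R),np.abs(get_obs()['joint_velocities']).max()); 
import pickle
im=vision.grab_frame('wrist');cv2.imwrite('pics/w1.png',im);pickle.dump((vision.camera_params('wrist')),open('w1.pkl','wb'))
p,R=pose();print(p,yaw(R),np.abs(get_obs()['joint_velocities']).max())
E
```

```text
[ 178.7939926  -572.29802404  230.6731218 ] -72.6522867621296 0.003983425663851554
[ 178.78769921 -572.37423353  230.76199722] -72.65370542102184 0.002177633292247043invalid input at $[0]: expected keys x, y, z, rx, ry, rz, gripper
```

View pics/w1.png

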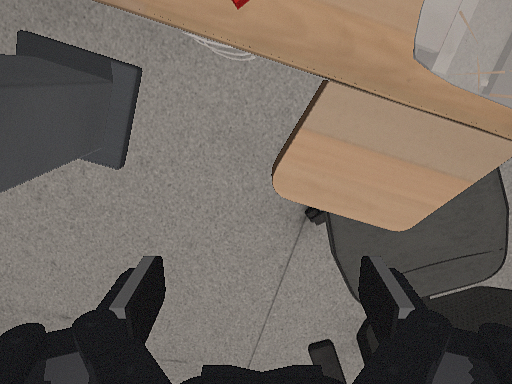

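The call was refused because every row needs all the keys. Nothing moved, so I'm resending it in full.

```bash
python3 -m pendant '[{"x":0.010,"y":-0.0237,"z":-0.045,"rx":-9.1,"ry":0,"rz":0,"gripper":0.085},{"x":0.010,"y":-0.0163,"z":-0.0482,"rx":-9.1,"ry":0,"rz":0,"gripper":0.085},{"x":0.010,"y":-0.0085,"z":-0.0502,"rx":-9.1,"ry":0,"rz":0,"gripper":0.085},{"x":0.010,"y":0,"z":-0.051,"rx":-9.1,"ry":0,"rz":0,"gripper":0.085},{"x":0.010,"y":0.0076,"z":-0.0503,"rx":-9.1,"ry":0,"rz":0,"gripper":0.085},{"x":0.010,"y":0.0154,"z":-0.0485,"rx":-9.1,"ry":0,"rz":0,"gripper":0.085},{"x":0.010,"y":0.0229,"z":-0.0454,"rx":-9.1,"ry":0,"rz":0,"gripper":0.085},{"x":0.010,"y":0.030,"z":-0.0413,"rx":-9.0,"ry":0,"rz":0,"gripper":0.085}]'
cat > look.py <<'E'
import sys,pickle
from h import *
n=sys.argv[1]
p,R=pose();print(p.round(1),yaw(R).round(2),'vel',np.abs(get_obs()['joint_velocities']).max().round(4))
cp=vision.camera_params('wrist'); im=vision.grab_frame('wrist')
cv2.imwrite(f'pics/{n}.png',im); pickle.dump(cp,open(f'{n}.pkl','wb'))
print('t',get_obs()['time'])
E
python3 look.py w2
```

```text
time: 1.2
tool_pos: [467.5, -282.9, 151.0]
eef_rot: [1.205, 1.212, -1.205]
wrist_force: [1.0, -0.9, 0.6]
grip_width: 0.998
[ 467.5 -282.9  151. ] 0.34 vel 0.7394
t 1.25
```

View pics/w2.png

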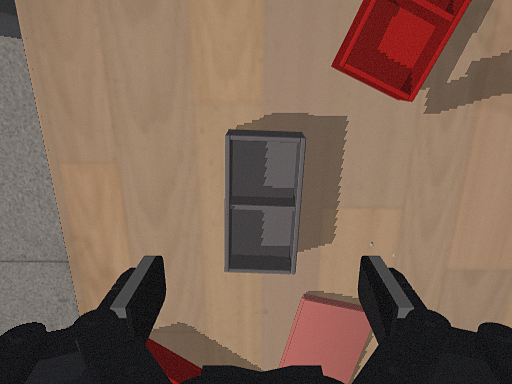

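The grey tray is at (265,200) with the open side and divider visible. Its red neighbours are at (405,45) and (175,370). This is tray_flat. Now its rim corners, enlarged.

```bash
cat > corners.py <<'E'
import sys
from h import *
# grey mask -> outer contour quad, printed; crop with quad
def grey(im):
    h=cv2.cvtColor(im,cv2.COLOR_BGR2LAB).astype(int); a=h[...,1]-128;b=h[...,2]-128
    return ((np.hypot(a,b)<9)&(h[...,0]<190)).astype(np.uint8)*255
E
python3 - <<'E'
from corners import *
im=cv2.imread('pics/w2.png'); m=grey(im); m=cv2.morphologyEx(m,cv2.MORPH_OPEN,np.ones((3,3)))
n,l,s,c=cv2.connectedComponentsWithStats(m)
for i in range(1,n):
    if s[i][4]>500: print(s[i],c[i])
crop(im,210,115,320,285,3.5,'pics/w2c.png'); crop(cv2.merge([m]*3),210,115,320,285,3.5,'pics/w2m.png')
a=cv2.imread('pics/w2c.png');b=cv2.imread('pics/w2m.png');cv2.imwrite('pics/w2cm.png',np.hstack([a,b]))
E
```

```text
[    0     0   171   384 28259] [ 56.88315227 262.01132383]
[  225   129    81   145 10849] [262.65489907 199.76301963]
[  352   256   160   128 11935] [424.4816925  337.30012568]
[ 182  365  160   19 2223] [261.05218174 375.50787224]
```

View pics/w2cm.png

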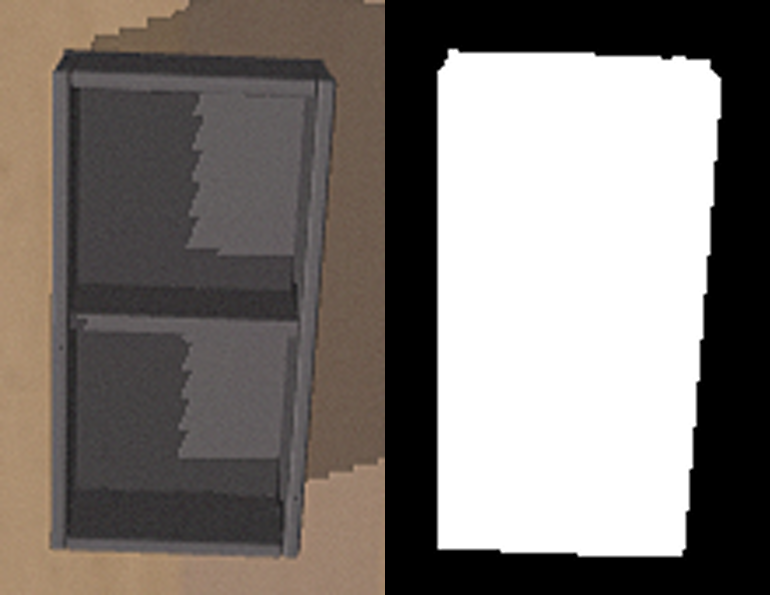

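```bash
cat >> h.py <<'E'
def quad(cp,Q,z):
    "TL,TR,BR,BL px of rim at z -> centre, yaw of tray x axis (deg)"
    P=[ray(cp,q,z) for q in Q]; P=np.array(P); c=P.mean(0)
    ex=(P[1]-P[0]+P[2]-P[3])/2; ey=(P[0]-P[3]+P[1]-P[2])/2
    print('corners',P[:,:2].round(1).tolist(),'w',np.linalg.norm(ex).round(1),'l',np.linalg.norm(ey).round(1),'centre',c.round(1),
     'yaw from x',np.degrees(np.arctan2(ex[1],ex[0])).round(2),'from y',np.degrees(np.arctan2(-ey[0],ey[1])).round(2))
    return c
E
python3 - <<'E'
from h import *; import pickle
cp=pickle.load(open('w2.pkl','rb'))
Q=np.array([(53,71),(335,79),(297,556),(51,548)])/3.5+[210,115]
quad(cp,Q,35)
plan((464,-282,150),-4,1)
E
```

```text
corners [[439.3, -242.1], [500.6, -243.5], [496.7, -362.8], [435.4, -360.8]] w 61.3 l 119.1 centre [ 468.  -302.3   35. ] yaw from x -1.58 from y -1.87
from [ 470.8 -278.5  149.7] yaw 0.88 tool x [ 0.002  0.004 -1.   ] turn/row deg [ 4.88 -0.24 -0.11]
[-0.0003, -0.0069, 0.0034]
```

Run:
```python
from h import *
plan((468,-302,115),-1.7,4)
```

```text
from [ 470.8 -278.5  149.7] yaw 0.88 tool x [ 0.002  0.004 -1.   ] turn/row deg [ 0.64 -0.06 -0.03]
[0.0086, -0.0008, 0.0059]
[0.0087, -0.0007, 0.0059]
[0.0087, -0.0007, 0.0059]
[0.0087, -0.0006, 0.0059]
```

```bash
python3 -m pendant '[{"x":0.0087,"y":-0.0007,"z":0.006,"rx":0.65,"ry":0,"rz":0,"gripper":0.085},{"x":0.0087,"y":-0.0007,"z":0.006,"rx":0.65,"ry":0,"rz":0,"gripper":0.085},{"x":0.0087,"y":-0.0007,"z":0.006,"rx":0.65,"ry":-0.1,"rz":-0.1,"gripper":0.085},{"x":0.0087,"y":-0.0007,"z":0.006,"rx":0.65,"ry":-0.1,"rz":0,"gripper":0.085},{"x":0,"y":0,"z":0,"rx":0,"ry":0,"rz":0,"gripper":0.085},{"x":0,"y":0,"z":0,"rx":0,"ry":0,"rz":0,"gripper":0.085},{"x":0,"y":0,"z":0,"rx":0,"ry":0,"rz":0,"gripper":0.085},{"x":0,"y":0,"z":0,"rx":0,"ry":0,"rz":0,"gripper":0.085}]'
python3 look.py w3
```

```text
time: 2.25
tool_pos: [463.6, -308.2, 116.9]
eef_rot: [1.238, 1.186, -1.244]
wrist_force: [0.4, 0.3, 0.8]
grip_width: 0.991
[ 463.6 -308.2  116.9] -2.53 vel 0.0017
t 2.3
```

View pics/w3.png

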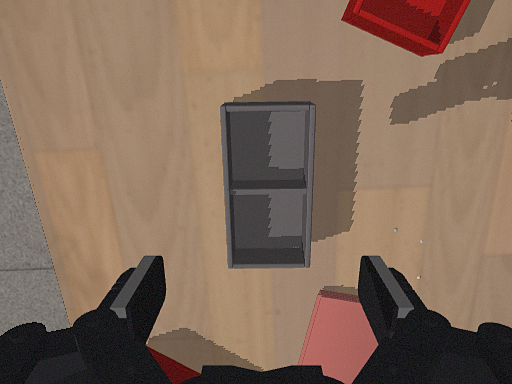

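Run:
```python
from h import *
im=cv2.imread('pics/w3.png'); crop(im,210,90,330,280,3.15,'pics/w3c.png')
```

```text
(no output)
```

View pics/w3c.png

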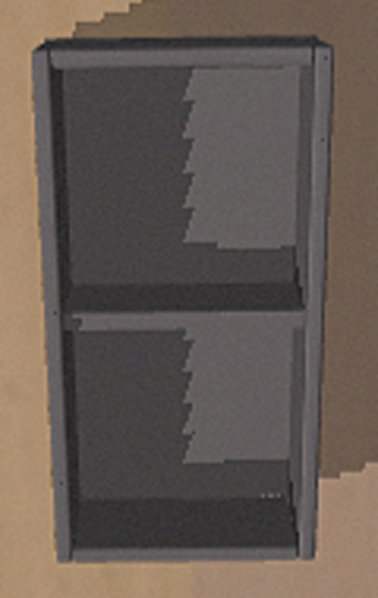

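Run:
```python
from h import *; import pickle
cp=pickle.load(open('w3.pkl','rb'))
Q=np.array([(33,50),(331,46),(315,559),(58,562)])/3.15+[210,90]
c=quad(cp,Q,35); print(ray(cp,((66+305)/2/3.15+210,320/3.15+90),35))
R=pose()[1]
plan((c[0],c[1],60),-4.3,4); plan((c[0],c[1],5),-4.3,8)
```

```text
corners [[439.6, -241.9], [500.3, -243.8], [497.1, -363.1], [435.7, -361.2]] w 61.1 l 119.4 centre [ 468.2 -302.5   35. ] yaw from x -1.79 from y -1.71
[ 468.47641614 -301.34565246   35.        ]
from [ 463.5 -308.2  116.8] yaw -2.53 tool x [-0.001 -0.004 -1.   ] turn/row deg [0.44 0.05 0.02]
[0.0142, 0.0011, -0.0015]
[0.0142, 0.0011, -0.0015]
[0.0142, 0.0011, -0.0015]
[0.0142, 0.0011, -0.0015]
from [ 463.5 -308.2  116.8] yaw -2.53 tool x [-0.001 -0.004 -1.   ] turn/row deg [0.22 0.03 0.01]
[0.014, 0.0006, -0.0008]
[0.014, 0.0006, -0.0008]
[0.014, 0.0006, -0.0008]
[0.014, 0.0006, -0.0008]
[0.014, 0.0005, -0.0008]
[0.014, 0.0005, -0.0008]
[0.014, 0.0005, -0.0008]
[0.014, 0.0005, -0.0008]
```

```bash
python3 -m pendant '[{"x":0.010,"y":0.0024,"z":-0.003,"rx":-0.4,"ry":0.2,"rz":0,"gripper":0.085},{"x":0.018,"y":0.0024,"z":-0.003,"rx":-0.4,"ry":0,"rz":0,"gripper":0.085},{"x":0.022,"y":0,"z":0,"rx":0,"ry":0,"rz":0,"gripper":0.085},{"x":0.022,"y":0,"z":0,"rx":0,"ry":0,"rz":0,"gripper":0.085},{"x":0.022,"y":0,"z":0,"rx":0,"ry":0,"rz":0,"gripper":0.085},{"x":0.013,"y":0,"z":0,"rx":0,"ry":0,"rz":0,"gripper":0.085},{"x":0.006,"y":0,"z":0,"rx":0,"ry":0,"rz":0,"gripper":0.085},{"x":0,"y":0,"z":0,"rx":0,"ry":0,"rz":0,"gripper":0.085}]'
python3 look.py w4
```

```text
time: 3.3
tool_pos: [468.1, -302.4, 3.4]
eef_rot: [1.231, 1.196, -1.233]
wrist_force: [0.0, -0.3, 0.5]
grip_width: 0.995
[ 468.1 -302.4    3.4] -1.75 vel 0.012
t 3.35
```

View pics/w4.png

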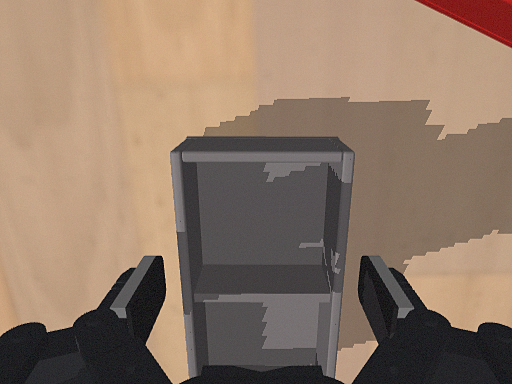

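The fingers straddle the tray symmetrically (walls at columns 180 and 345), with the divider between the pads. I'm gripping at 25 N and lifting.

```bash
python3 -m pendant '[{"x":0,"y":0,"z":0,"rx":0,"ry":0,"rz":0,"gripper":0.05},{"x":0,"y":0,"z":0,"rx":0,"ry":0,"rz":0,"gripper":0.05},{"x":0,"y":0,"z":0,"rx":0,"ry":0,"rz":0,"gripper":0.05},{"x":0,"y":0,"z":0,"rx":0,"ry":0,"rz":0,"gripper":0.05},{"x":-0.005,"y":0,"z":0,"rx":0,"ry":0,"rz":0,"gripper":0.05},{"x":-0.04,"y":0,"z":0,"rx":0,"ry":0,"rz":0,"gripper":0.05},{"x":-0.055,"y":0,"z":0,"rx":0,"ry":0,"rz":0,"gripper":0.05},{"x":-0.06,"y":0,"z":0,"rx":0,"ry":0,"rz":0,"gripper":0.05}]' 25
python3 look.py w5
```

```text
time: 4.35
tool_pos: [467.6, -301.9, 164.5]
eef_rot: [1.231, 1.198, -1.234]
wrist_force: [0.7, -0.3, -0.3]
grip_width: 0.722
[ 467.6 -301.9  164.5] -1.75 vel 1.0394
t 4.4
```

View pics/w5.png

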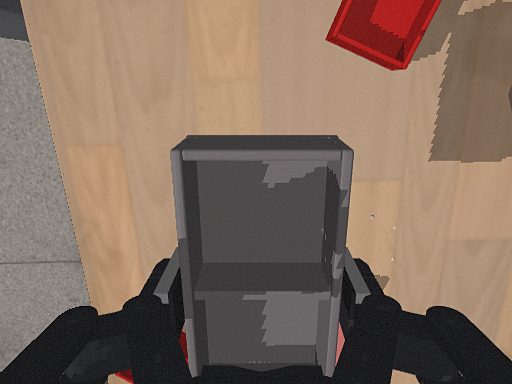

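Run:
```python
from h import *
plan((625,-56,300),0,6)
```

```text
from [ 471.4 -304.4  173.4] yaw -1.75 tool x [ 0.007 -0.005 -1.   ] turn/row deg [-0.29  0.05 -0.06]
[-0.0211, 0.0245, -0.0421]
[-0.0211, 0.0247, -0.0419]
[-0.0211, 0.0248, -0.0418]
[-0.0211, 0.025, -0.0417]
[-0.0211, 0.0252, -0.0416]
[-0.0211, 0.0254, -0.0415]
```

```bash
python3 -m pendant '[{"x":-0.023,"y":0.025,"z":-0.0415,"rx":-0.3,"ry":0,"rz":0,"gripper":0.05},{"x":-0.023,"y":0.025,"z":-0.0415,"rx":-0.3,"ry":0,"rz":0,"gripper":0.05},{"x":-0.023,"y":0.025,"z":-0.0415,"rx":-0.3,"ry":0,"rz":0,"gripper":0.05},{"x":-0.023,"y":0.025,"z":-0.0415,"rx":-0.3,"ry":0,"rz":0,"gripper":0.05},{"x":-0.023,"y":0.0255,"z":-0.0415,"rx":-0.3,"ry":0,"rz":0,"gripper":0.05},{"x":-0.022,"y":0.0255,"z":-0.0415,"rx":-0.3,"ry":0,"rz":0,"gripper":0.05},{"x":0,"y":0,"z":0,"rx":0,"ry":0,"rz":0,"gripper":0.05},{"x":0,"y":0,"z":0,"rx":0,"ry":0,"rz":0,"gripper":0.05}]'
python3 look.py w6
```

```text
time: 5.4
tool_pos: [623.5, -56.2, 299.4]
eef_rot: [1.207, 1.212, -1.211]
wrist_force: [1.6, -0.6, -0.4]
grip_width: 0.72
[623.5 -56.2 299.4] 0.07 vel 0.0222
t 5.45
```

View pics/w6.png

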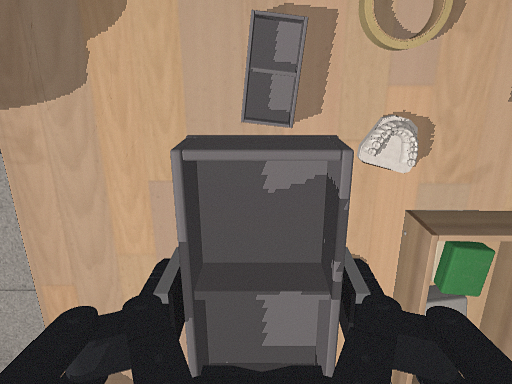

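The bottom tray is complete in view at (274,68), 240–306 by 10–128. The held tray fills the area below it, and the white jaw is off to the right. Next I enlarge both.

Run:
```python
from h import *
im=cv2.imread('pics/w6.png'); crop(im,230,0,320,135,4.4,'pics/w6a.png'); crop(im,165,130,360,190,4,'pics/w6b.png')
```

```text
(no output)
```

View pics/w6a.png

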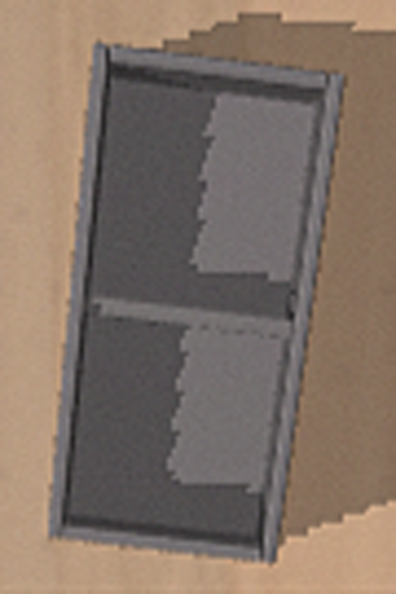

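View pics/w6b.png

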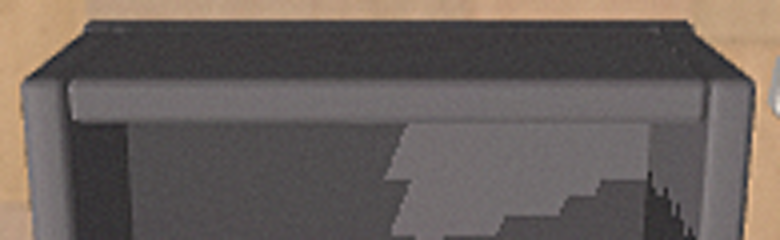

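Run:
```python
from h import *; import pickle
cp=pickle.load(open('w6.pkl','rb'))
Q=np.array([(97,43),(343,75),(272,562),(50,537)])/4.4+[230,0]
c=quad(cp,Q,35); print('div',ray(cp,np.array(((92+296)/2,314))/4.4+[230,0],35))
p,R=pose();print(p,yaw(R))
H=np.array([(23,83),(753,85)])/4+[165,130]
P=[ray(cp,q,p[2]+31.6) for q in H]; print(P, np.linalg.norm(P[0]-P[1]), np.degrees(np.arctan2(*(P[1]-P[0])[[1,0]])))
```

```text
corners [[612.1, 95.0], [672.3, 88.0], [658.4, -30.5], [598.6, -23.9]] w 60.4 l 119.5 centre [635.3  32.1  35. ] yaw from x -6.47 from y -6.62
div [636.53111855  32.66750486  35.        ]
[623.10436796 -56.75444617 299.30694045] 0.017365220562975025
[array([593.00602452,   3.68351733, 330.90694045]), array([653.55422541,   3.59571378, 330.90694045])] 60.54826456124796 -0.08308701658970444
```

Run:
```python
from h import *
e=np.array([.114,.9935]);c=np.array([635.6,32.2])+16*e;print(c)
plan((*c,60),-6.55,6)
```

```text
[637.424  48.096]
from [623.1 -56.8 299.3] yaw 0.02 tool x [-0.003 -0.    -1.   ] turn/row deg [1.09 0.   0.03]
[0.0399, 0.0025, -0.0175]
[0.0399, 0.0022, -0.0175]
[0.0399, 0.0018, -0.0176]
[0.0399, 0.0015, -0.0176]
[0.0399, 0.0011, -0.0176]
[0.0399, 0.0007, -0.0176]
```

```bash
python3 -m pendant '[{"x":0.030,"y":0.0025,"z":-0.0175,"rx":1.1,"ry":0,"rz":0.2,"gripper":0.05},{"x":0.045,"y":0.0022,"z":-0.0175,"rx":1.1,"ry":0,"rz":0,"gripper":0.05},{"x":0.048,"y":0.0018,"z":-0.0176,"rx":1.1,"ry":0,"rz":0,"gripper":0.05},{"x":0.045,"y":0.0015,"z":-0.0176,"rx":1.1,"ry":0,"rz":0,"gripper":0.05},{"x":0.042,"y":0.0011,"z":-0.0176,"rx":1.1,"ry":0,"rz":0,"gripper":0.05},{"x":0.029,"y":0.0007,"z":-0.0176,"rx":1.1,"ry":0,"rz":0,"gripper":0.05},{"x":0,"y":0,"z":0,"rx":0,"ry":0,"rz":0,"gripper":0.05},{"x":0,"y":0,"z":0,"rx":0,"ry":0,"rz":0,"gripper":0.05}]'
python3 look.py w7;python3 - <<'E'
from h import *
plan((637.4,48.1,38),-6.55,4)
E
```

```text
time: 6.45
tool_pos: [639.2, 47.4, 62.1]
eef_rot: [1.294, 1.15, -1.292]
wrist_force: [-0.1, 0.2, -0.5]
grip_width: 0.722
[639.2  47.4  62.1] -6.61 vel 0.0198
t 6.5
from [639.8  47.5  62.7] yaw -6.62 tool x [ 0.004 -0.    -1.   ] turn/row deg [-0.02 -0.   -0.05]
[0.0062, -0.0006, -0.0001]
[0.0062, -0.0006, -0.0001]
[0.0062, -0.0006, -0.0001]
[0.0062, -0.0006, -0.0001]
```

View pics/w7.png

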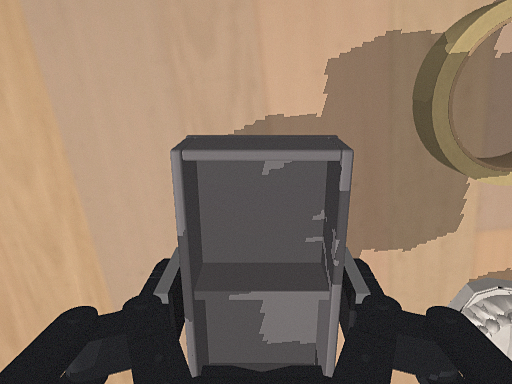

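```bash
python3 -m pendant '[{"x":0.008,"y":-0.0010,"z":-0.0003,"rx":0,"ry":0,"rz":-0.2,"gripper":0.05},{"x":0.008,"y":-0.0010,"z":0,"rx":0,"ry":0,"rz":0,"gripper":0.05},{"x":0.005,"y":0,"z":0,"rx":0,"ry":0,"rz":0,"gripper":0.05},{"x":0.003,"y":0,"z":0,"rx":0,"ry":0,"rz":0,"gripper":0.05},{"x":0.002,"y":0,"z":0,"rx":0,"ry":0,"rz":0,"gripper":0.05},{"x":0,"y":0,"z":0,"rx":0,"ry":0,"rz":0,"gripper":0.05},{"x":0,"y":0,"z":0,"rx":0,"ry":0,"rz":0,"gripper":0.05},{"x":0,"y":0,"z":0,"rx":0,"ry":0,"rz":0,"gripper":0.05}]'
python3 - <<'E'
from h import *
o=get_obs();p,R=pose();print(p,yaw(R),R[:,0].round(4),o['wrist_force'])
E
```

```text
time: 7.5
tool_pos: [637.2, 49.3, 35.4]
eef_rot: [1.293, 1.154, -1.294]
wrist_force: [-0.1, 0.4, -0.5]
grip_width: 0.722
[637.23957362  49.30957057  35.44903015] -6.550874685453706 [-1.4e-03  4.0e-04 -1.0e+00] [-0.13268143  0.35652024 -0.51678486]
```

```bash
cat > f.py <<'E'
from h import *
o=get_obs();p,R=pose();e=np.array([.114,.9935])
print(p.round(2),yaw(R).round(2),'shift',((p[:2]-[635.6,32.2])@e).round(2),'F',o['wrist_force'].round(2),'T',o['wrist_torque'].round(2),o['time'])
E
python3 -m pendant '[{"x":0.001,"y":0,"z":0,"rx":0,"ry":0,"rz":0,"gripper":0.05},{"x":0,"y":0,"z":-0.0005,"rx":0,"ry":0,"rz":0,"gripper":0.05},{"x":0,"y":0,"z":-0.0005,"rx":0,"ry":0,"rz":0,"gripper":0.05},{"x":0,"y":0,"z":0,"rx":0,"ry":0,"rz":0,"gripper":0.05},{"x":0,"y":0,"z":0,"rx":0,"ry":0,"rz":0,"gripper":0.05},{"x":0,"y":0,"z":0,"rx":0,"ry":0,"rz":0,"gripper":0.05},{"x":0,"y":0,"z":0,"rx":0,"ry":0,"rz":0,"gripper":0.05},{"x":0,"y":0,"z":0,"rx":0,"ry":0,"rz":0,"gripper":0.05}]'; python3 f.py; python3 look.py w8
```

```text
time: 8.5
tool_pos: [637.3, 50.2, 34.4]
eef_rot: [1.292, 1.154, -1.294]
wrist_force: [0.3, -0.7, 1.3]
grip_width: 0.718
[637.34  50.24  34.38] -6.55 shift 18.12 F [ 0.26 -0.72  1.32] T [-0.19 -0.08  0.  ] 8.5
[637.3  50.2  34.4] -6.55 vel 0.001
t 8.55
```

View pics/w8.png

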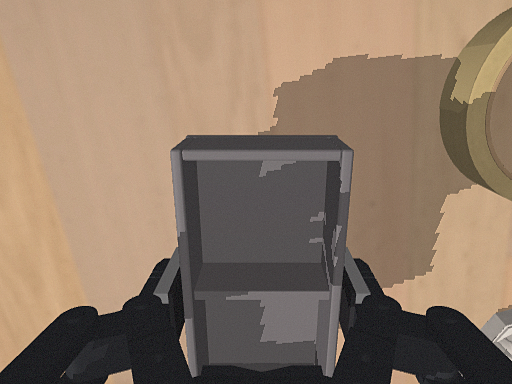

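```bash
python3 -m pendant '[{"x":0.0008,"y":0,"z":0,"rx":0,"ry":0,"rz":0,"gripper":0.05},{"x":0,"y":0,"z":0,"rx":0,"ry":0,"rz":0,"gripper":0.05},{"x":0,"y":0,"z":0,"rx":0,"ry":0,"rz":0,"gripper":0.05},{"x":0,"y":0,"z":0,"rx":0,"ry":0,"rz":0,"gripper":0.05},{"x":0,"y":0,"z":0,"rx":0,"ry":0,"rz":0,"gripper":0.05},{"x":0,"y":0,"z":0,"rx":0,"ry":0,"rz":0,"gripper":0.05},{"x":0,"y":0,"z":0,"rx":0,"ry":0,"rz":0,"gripper":0.05},{"x":0,"y":0,"z":0,"rx":0,"ry":0,"rz":0,"gripper":0.05}]'; python3 f.py; python3 look.py w9
python3 - <<'E'
from h import *
im=vision.grab_frame('side'); cv2.imwrite('pics/side9.png',im); crop(im,215,190,285,250,8,'pics/side9c.png')
im=vision.grab_frame('scene'); cv2.imwrite('pics/scene9.png',im); crop(im,170,170,270,250,7,'pics/scene9c.png')
E
```

```text
time: 9.55
tool_pos: [637.4, 50.2, 34.3]
eef_rot: [1.293, 1.154, -1.294]
wrist_force: [-2.2, -1.0, 7.2]
grip_width: 0.724
[637.37  50.23  34.34] -6.56 shift 18.12 F [-2.15 -1.01  7.19] T [-0.31  0.48 -0.07] 9.55
[637.4  50.2  34.3] -6.56 vel 0.0019
t 9.6
```

View pics/side9c.png

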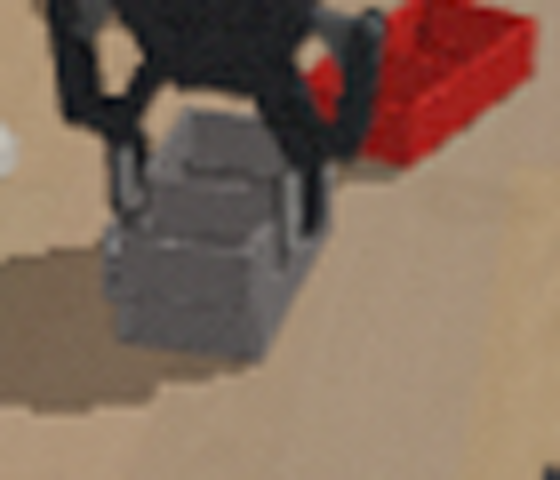

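View pics/scene9c.png

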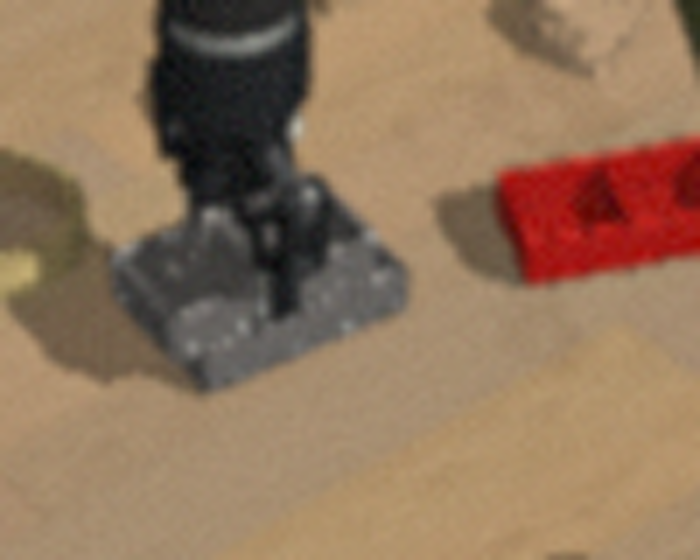

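The height jams at about the expected rest height (34.3) and Fz has risen, so the tray sits on the rim. I unload it, then slide towards the rack while watching Fy.

```bash
python3 -m pendant '[{"x":-0.0008,"y":0,"z":0,"rx":0,"ry":0,"rz":0,"gripper":0.05},{"x":0,"y":0,"z":-0.0003,"rx":0,"ry":0,"rz":0,"gripper":0.05},{"x":0,"y":0,"z":-0.0003,"rx":0,"ry":0,"rz":0,"gripper":0.05},{"x":0,"y":0,"z":-0.0003,"rx":0,"ry":0,"rz":0,"gripper":0.05},{"x":0,"y":0,"z":-0.0003,"rx":0,"ry":0,"rz":0,"gripper":0.05},{"x":0,"y":0,"z":0,"rx":0,"ry":0,"rz":0,"gripper":0.05},{"x":0,"y":0,"z":0,"rx":0,"ry":0,"rz":0,"gripper":0.05},{"x":0,"y":0,"z":0,"rx":0,"ry":0,"rz":0,"gripper":0.05}]'; python3 f.py
```

```text
time: 10.7
tool_pos: [637.5, 51.3, 34.4]
eef_rot: [1.292, 1.154, -1.294]
wrist_force: [-0.1, -2.6, 5.3]
grip_width: 0.72
[637.49  51.35  34.38] -6.56 shift 19.24 F [-0.08 -2.63  5.31] T [-0.66 -0.04  0.01] 10.7
```

```bash
python3 -m pendant '[{"x":-0.0008,"y":0,"z":0,"rx":0,"ry":0,"rz":0,"gripper":0.05},{"x":0,"y":0,"z":0,"rx":0,"ry":0,"rz":0,"gripper":0.05},{"x":0,"y":0,"z":0,"rx":0,"ry":0,"rz":0,"gripper":0.05},{"x":0,"y":0,"z":0,"rx":0,"ry":0,"rz":0,"gripper":0.05},{"x":0,"y":0,"z":0,"rx":0,"ry":0,"rz":0,"gripper":0.05},{"x":0,"y":0,"z":0,"rx":0,"ry":0,"rz":0,"gripper":0.05},{"x":0,"y":0,"z":0,"rx":0,"ry":0,"rz":0,"gripper":0.05},{"x":0,"y":0,"z":0,"rx":0,"ry":0,"rz":0,"gripper":0.05}]'; python3 f.py
```

```text
time: 11.7
tool_pos: [637.4, 51.5, 35.1]
eef_rot: [1.292, 1.154, -1.294]
wrist_force: [-0.5, 0.2, -0.1]
grip_width: 0.725
[637.36  51.46  35.08] -6.55 shift 19.33 F [-0.5   0.23 -0.12] T [-0.05 -0.01  0.  ] 11.7
```

```bash
python3 -m pendant '[{"x":0.0002,"y":0,"z":-0.0004,"rx":0,"ry":0,"rz":0,"gripper":0.05},{"x":0,"y":0,"z":-0.0004,"rx":0,"ry":0,"rz":0,"gripper":0.05},{"x":0,"y":0,"z":-0.0004,"rx":0,"ry":0,"rz":0,"gripper":0.05},{"x":0,"y":0,"z":0,"rx":0,"ry":0,"rz":0,"gripper":0.05},{"x":0,"y":0,"z":0,"rx":0,"ry":0,"rz":0,"gripper":0.05},{"x":0,"y":0,"z":0,"rx":0,"ry":0,"rz":0,"gripper":0.05},{"x":0,"y":0,"z":0,"rx":0,"ry":0,"rz":0,"gripper":0.05},{"x":0,"y":0,"z":0,"rx":0,"ry":0,"rz":0,"gripper":0.05}]'; python3 f.py
```

```text
time: 12.7
tool_pos: [637.5, 52.6, 34.8]
eef_rot: [1.292, 1.154, -1.294]
wrist_force: [0.8, -1.1, -1.0]
grip_width: 0.724
[637.45  52.65  34.84] -6.55 shift 20.52 F [ 0.76 -1.09 -1.04] T [-0.32  0.06 -0.01] 12.7
```

A sideways force has appeared without any vertical load, so the feet have met the end wall. I set the tray down, release and rise.

```bash
python3 -m pendant '[{"x":0.0005,"y":0,"z":0,"rx":0,"ry":0,"rz":0,"gripper":0.05},{"x":0,"y":0,"z":0,"rx":0,"ry":0,"rz":0,"gripper":0.066},{"x":0,"y":0,"z":0,"rx":0,"ry":0,"rz":0,"gripper":0.075},{"x":0,"y":0,"z":0,"rx":0,"ry":0,"rz":0,"gripper":0.085},{"x":0,"y":0,"z":0,"rx":0,"ry":0,"rz":0,"gripper":0.085},{"x":-0.02,"y":0,"z":0,"rx":0,"ry":0,"rz":0,"gripper":0.085},{"x":-0.05,"y":0,"z":0,"rx":0,"ry":0,"rz":0,"gripper":0.085},{"x":-0.055,"y":0,"z":0,"rx":0,"ry":0,"rz":0,"gripper":0.085}]'; python3 f.py
python3 -m pendant '[{"x":-0.02,"y":0,"z":0,"rx":0,"ry":0,"rz":0,"gripper":0.085},{"x":0,"y":0,"z":0,"rx":0,"ry":0,"rz":0,"gripper":0.085},{"x":0,"y":0,"z":0,"rx":0,"ry":0,"rz":0,"gripper":0.085},{"x":0,"y":0,"z":0,"rx":0,"ry":0,"rz":0,"gripper":0.085},{"x":0,"y":0,"z":0,"rx":0,"ry":0,"rz":0,"gripper":0.085},{"x":0,"y":0,"z":0,"rx":0,"ry":0,"rz":0,"gripper":0.085},{"x":0,"y":0,"z":0,"rx":0,"ry":0,"rz":0,"gripper":0.085},{"x":0,"y":0,"z":0,"rx":0,"ry":0,"rz":0,"gripper":0.085}]'; python3 look.py w10
python3 - <<'E'
from h import *
im=cv2.imread('pics/w10.png'); crop(im,190,60,340,280,2.7,'pics/w10c.png')
E
```

```text
time: 13.7
tool_pos: [636.9, 52.6, 159.9]
eef_rot: [1.291, 1.156, -1.296]
wrist_force: [1.0, -0.1, -0.1]
grip_width: 0.998
[636.87  52.59 159.9 ] -6.55 shift 20.4 F [ 0.99 -0.11 -0.07] T [ 0.05 -0.05 -0.01] 13.7
time: 14.7
tool_pos: [637.8, 52.6, 179.4]
eef_rot: [1.292, 1.154, -1.294]
wrist_force: [0.4, 0.5, 0.8]
grip_width: 0.996
[637.8  52.6 179.4] -6.56 vel 0.0029
t 14.75
```

View pics/w10c.png

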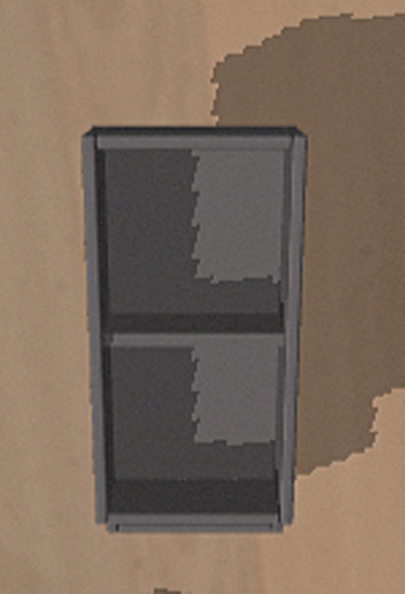

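View pics/w10.png

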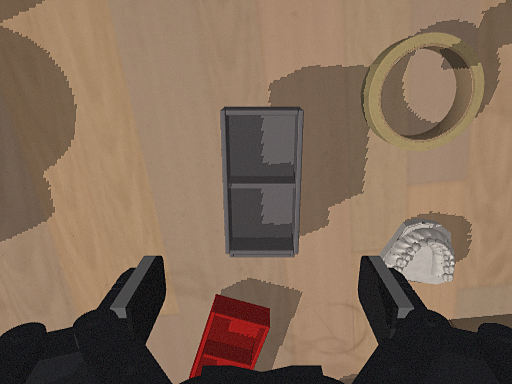

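Run:
```python
from h import *; import pickle
cp=pickle.load(open('w10.pkl','rb')); o=[190,60]
Q=np.array([(83,135),(307,135),(292,522),(95,522)])/2.7+o
c=quad(cp,Q,65)
e=np.array([.114,.9935])
b=ray(cp,np.array((196,532))/2.7+o,35); print(b); print('low centre from -y end',b[:2]+60*e,'shift',(c[:2]-b[:2])@e-60, 'lateral',(c[:2]-b[:2])@[e[1],-e[0]])
# rack view plan
p,R=pose(); plan((468,318,240),-0,8)
```

```text
corners [[614.0, 115.7], [674.8, 108.7], [661.1, -9.4], [599.6, -2.4]] w 61.6 l 118.9 centre [637.4  53.1  65. ] yaw from x -6.56 from y -6.77
[628.89204829 -26.39650334  35.        ]
low centre from -y end [635.73204829  33.21349666] shift 19.981469398149315 lateral -0.6181345474069175
from [637.7  52.6 179.4] yaw -6.55 tool x [-0.002  0.    -1.   ] turn/row deg [-0.82 -0.    0.01]
[-0.0075, -0.0249, -0.0305]
[-0.0075, -0.0244, -0.0309]
[-0.0075, -0.024, -0.0312]
[-0.0075, -0.0235, -0.0316]
[-0.0076, -0.0231, -0.0319]
[-0.0076, -0.0226, -0.0322]
[-0.0076, -0.0222, -0.0326]
[-0.0076, -0.0217, -0.0329]
```

The middle tray is seated: shift 20.0 mm, and the bottom tray is within 1 mm of its earlier reading. On to the rack.

```bash
python3 -m pendant '[{"x":-0.008,"y":-0.0286,"z":-0.0375,"rx":-0.9,"ry":0,"rz":0,"gripper":0.085},{"x":-0.008,"y":-0.028,"z":-0.038,"rx":-0.9,"ry":0,"rz":0,"gripper":0.085},{"x":-0.008,"y":-0.0275,"z":-0.0382,"rx":-0.9,"ry":0,"rz":0,"gripper":0.085},{"x":-0.008,"y":-0.027,"z":-0.0385,"rx":-0.9,"ry":0,"rz":0,"gripper":0.085},{"x":-0.006,"y":-0.0265,"z":-0.0387,"rx":-1,"ry":0,"rz":0,"gripper":0.085},{"x":-0.006,"y":-0.026,"z":-0.039,"rx":-1,"ry":0,"rz":0,"gripper":0.085},{"x":0,"y":-0.025,"z":-0.039,"rx":-1,"ry":0,"rz":0,"gripper":0.085},{"x":0,"y":0,"z":0,"rx":0,"ry":0,"rz":0,"gripper":0.085}]'
python3 look.py w11
```

```text
time: 15.75
tool_pos: [466.0, 335.9, 224.0]
eef_rot: [1.205, 1.214, -1.206]
wrist_force: [-0.2, -0.5, -0.2]
grip_width: 0.997
[466.  335.9 224. ] 0.3 vel 0.0544
t 15.8
```

View pics/w11.png

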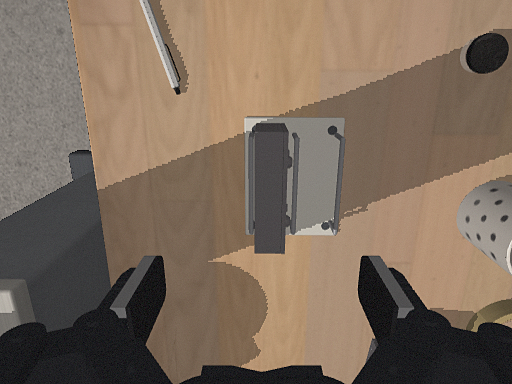

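Run:
```python
from h import *
im=cv2.imread('pics/w11.png'); im=cv2.convertScaleAbs(im,alpha=1.6); crop(im,235,105,355,265,3.7,'pics/w11c.png')
```

```text
(no output)
```

View pics/w11c.png

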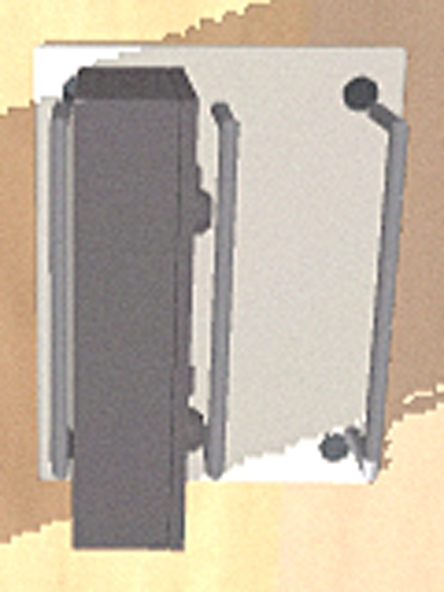

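Run:
```python
from h import *; import pickle
cp=pickle.load(open('w11.pkl','rb')); o=[235,105]
Q=np.array([(74,97),(198,100),(184,550),(72,549)])/3.7+o
c=quad(cp,Q,68)
plan((c[0],c[1],90),-1,6)
```

```text
corners [[459.5, 374.1], [488.9, 373.5], [488.7, 253.9], [458.9, 254.1]] w 29.6 l 119.8 centre [474.  313.9  68. ] yaw from x -0.68 from y -0.2
from [466.8 334.5 223.9] yaw 0.2 tool x [-0.001  0.    -1.   ] turn/row deg [ 0.2  -0.    0.01]
[0.0223, 0.0012, 0.0034]
[0.0223, 0.0012, 0.0034]
[0.0223, 0.0012, 0.0034]
[0.0223, 0.0012, 0.0034]
[0.0223, 0.0012, 0.0034]
[0.0223, 0.0012, 0.0034]
```

```bash
python3 -m pendant '[{"x":0.030,"y":0.0018,"z":0.0052,"rx":0.2,"ry":0,"rz":0,"gripper":0.07},{"x":0.035,"y":0.0018,"z":0.0052,"rx":0.2,"ry":0,"rz":0,"gripper":0.07},{"x":0.035,"y":0.0018,"z":0.0052,"rx":0,"ry":0,"rz":0,"gripper":0.07},{"x":0.035,"y":0.0018,"z":0.005,"rx":0,"ry":0,"rz":0,"gripper":0.07},{"x":0.025,"y":0,"z":0,"rx":0,"ry":0,"rz":0,"gripper":0.07},{"x":0.015,"y":0,"z":0,"rx":0,"ry":0,"rz":0,"gripper":0.07},{"x":0.006,"y":0,"z":0,"rx":0,"ry":0,"rz":0,"gripper":0.07},{"x":0,"y":0,"z":0,"rx":0,"ry":0,"rz":0,"gripper":0.07}]'
python3 look.py w12
```

```text
time: 16.8
tool_pos: [474.7, 312.9, 43.1]
eef_rot: [1.214, 1.208, -1.215]
wrist_force: [-0.3, -0.5, 0.4]
grip_width: 0.821
[474.7 312.9  43.1] -0.37 vel 0.0129
t 16.85
```

View pics/w12.png

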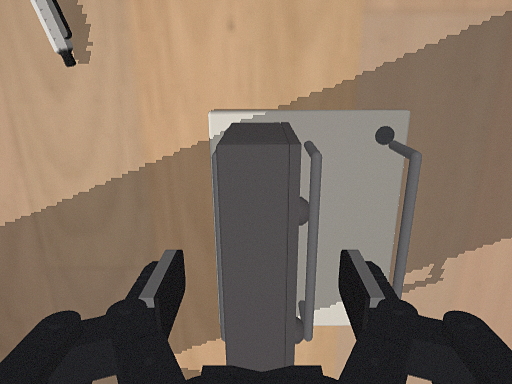

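The tray is between the fingers. I'm closing on it and lifting.

```bash
python3 -m pendant '[{"x":0,"y":0,"z":0,"rx":0,"ry":0,"rz":0,"gripper":0.02},{"x":0,"y":0,"z":0,"rx":0,"ry":0,"rz":0,"gripper":0.02},{"x":0,"y":0,"z":0,"rx":0,"ry":0,"rz":0,"gripper":0.02},{"x":0,"y":0,"z":0,"rx":0,"ry":0,"rz":0,"gripper":0.02},{"x":0,"y":0,"z":0,"rx":0,"ry":0,"rz":0,"gripper":0.02},{"x":-0.01,"y":0,"z":0,"rx":0,"ry":0,"rz":0,"gripper":0.02},{"x":-0.045,"y":0,"z":0,"rx":0,"ry":0,"rz":0,"gripper":0.02},{"x":-0.035,"y":0,"z":0,"rx":0,"ry":0,"rz":0,"gripper":0.02}]' 30
python3 look.py w13
```

```text
time: 17.85
tool_pos: [474.3, 312.9, 134.2]
eef_rot: [1.213, 1.208, -1.215]
wrist_force: [0.2, 0.6, -1.6]
grip_width: 0.34
[474.3 312.9 134.2] -0.35 vel 0.5931
t 17.9
```

View pics/w13.png

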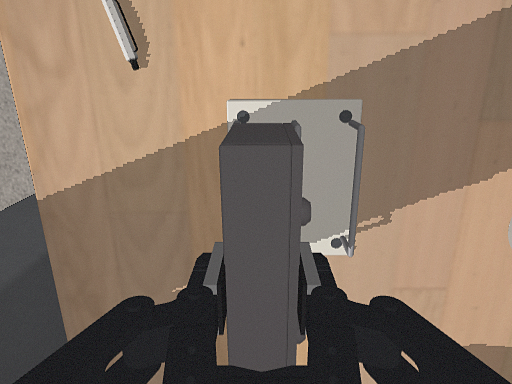

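```bash
python3 -m pendant '[{"x":0,"y":-0.002,"z":0.020,"rx":0,"ry":0,"rz":0,"gripper":0.02},{"x":0,"y":-0.004,"z":0.035,"rx":0,"ry":0,"rz":0,"gripper":0.02},{"x":0,"y":-0.006,"z":0.042,"rx":0,"ry":0,"rz":0,"gripper":0.02},{"x":0,"y":-0.006,"z":0.042,"rx":0,"ry":0,"rz":0,"gripper":0.02},{"x":0.015,"y":-0.006,"z":0.034,"rx":0,"ry":0,"rz":0,"gripper":0.02},{"x":0.025,"y":0,"z":0.010,"rx":0,"ry":0,"rz":0,"gripper":0.02},{"x":0.025,"y":0,"z":0,"rx":0,"ry":0,"rz":0,"gripper":0.02},{"x":0.015,"y":0,"z":0,"rx":0,"ry":0,"rz":0,"gripper":0.02}]'
python3 f.py
```

```text
time: 18.9
tool_pos: [446.9, 128.6, 50.7]
eef_rot: [1.211, 1.209, -1.219]
wrist_force: [-0.4, 1.2, -0.7]
grip_width: 0.343
[446.88 128.65  50.69] -0.41 shift 74.3 F [-0.45  1.21 -0.72] T [-0.06  0.02 -0.03] 18.9
```

```bash
python3 -m pendant '[{"x":0.005,"y":0,"z":0,"rx":0,"ry":0,"rz":0,"gripper":0.02},{"x":0.005,"y":0,"z":0,"rx":0,"ry":0,"rz":0,"gripper":0.02},{"x":0.003,"y":0,"z":0,"rx":0,"ry":0,"rz":0,"gripper":0.02},{"x":0.0015,"y":0,"z":0,"rx":0,"ry":0,"rz":0,"gripper":0.02},{"x":0.001,"y":0,"z":0,"rx":0,"ry":0,"rz":0,"gripper":0.02},{"x":0,"y":0,"z":0,"rx":0,"ry":0,"rz":0,"gripper":0.02},{"x":0,"y":0,"z":0,"rx":0,"ry":0,"rz":0,"gripper":0.02},{"x":0,"y":0,"z":0,"rx":0,"ry":0,"rz":0,"gripper":0.02}]'
python3 f.py
```

```text
time: 19.9
tool_pos: [449.5, 130.3, 37.6]
eef_rot: [1.214, 1.208, -1.214]
wrist_force: [-0.4, -0.2, 5.6]
grip_width: 0.344
[449.54 130.33  37.63] -0.35 shift 76.28 F [-0.42 -0.15  5.59] T [-0.01  0.37  0.  ] 19.9
```

```bash
python3 -m pendant '[{"x":-0.0005,"y":0,"z":0,"rx":0,"ry":0,"rz":0,"gripper":0.034},{"x":0,"y":0,"z":0,"rx":0,"ry":0,"rz":0,"gripper":0.04},{"x":0,"y":0,"z":0,"rx":0,"ry":0,"rz":0,"gripper":0.05},{"x":0,"y":0,"z":0,"rx":0,"ry":0,"rz":0,"gripper":0.05},{"x":-0.010,"y":0,"z":0,"rx":0,"ry":0,"rz":0,"gripper":0.05},{"x":-0.02,"y":0,"z":0,"rx":0,"ry":0,"rz":0,"gripper":0.05},{"x":-0.03,"y":0,"z":0,"rx":0,"ry":0,"rz":0,"gripper":0.05},{"x":-0.015,"y":0,"z":0,"rx":0,"ry":0,"rz":0,"gripper":0.05}]'
python3 look.py w14
```

```text
time: 20.9
tool_pos: [450.3, 130.4, 114.7]
eef_rot: [1.215, 1.207, -1.213]
wrist_force: [-0.4, 0.7, -0.4]
grip_width: 0.583
[450.3 130.4 114.7] -0.35 vel 0.2663
t 20.95
```

View pics/w14.png

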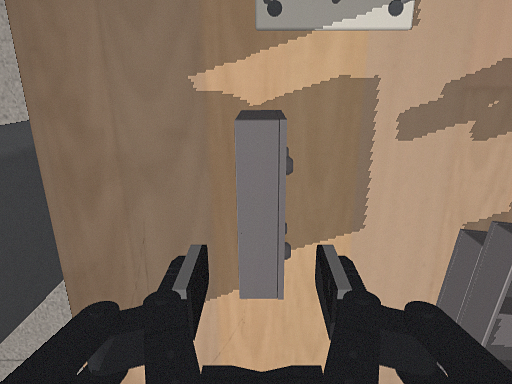

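The tray stands free, with its feet side to the right. I close the fingers, go round to its open side and lower them.

```bash
python3 -m pendant '[{"x":0,"y":-0.015,"z":0,"rx":0,"ry":0,"rz":0,"gripper":0.0},{"x":0,"y":-0.017,"z":0,"rx":0,"ry":0,"rz":0,"gripper":0.0},{"x":0,"y":-0.010,"z":0,"rx":0,"ry":0,"rz":0,"gripper":0.0},{"x":0,"y":0,"z":0,"rx":0,"ry":0,"rz":0,"gripper":0.0},{"x":0.02,"y":0,"z":0,"rx":0,"ry":0,"rz":0,"gripper":0.0},{"x":0.025,"y":0,"z":0,"rx":0,"ry":0,"rz":0,"gripper":0.0},{"x":0.016,"y":0,"z":0,"rx":0,"ry":0,"rz":0,"gripper":0.0},{"x":0,"y":0,"z":0,"rx":0,"ry":0,"rz":0,"gripper":0.0}]'
python3 look.py w15
```

```text
time: 21.95
tool_pos: [406.3, 130.1, 50.8]
eef_rot: [1.212, 1.209, -1.217]
wrist_force: [-0.0, -0.4, 0.0]
grip_width: -0.0
[406.3 130.1  50.8] -0.35 vel 0.0282
t 22.0
```

View pics/w15.png

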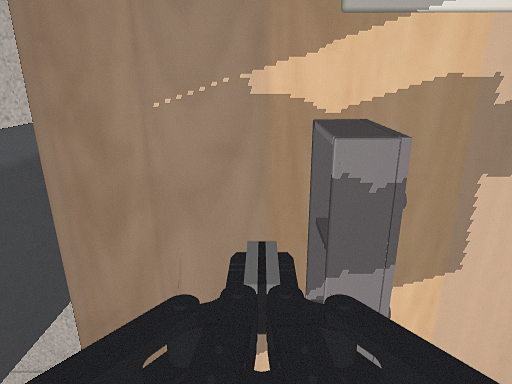

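```bash
python3 -m pendant '[{"x":0,"y":0.008,"z":0,"rx":0,"ry":0,"rz":0,"gripper":0.0},{"x":0,"y":0.007,"z":0,"rx":0,"ry":0,"rz":0,"gripper":0.0},{"x":0,"y":0.006,"z":0,"rx":0,"ry":0,"rz":0,"gripper":0.0},{"x":0,"y":0.006,"z":0,"rx":0,"ry":0,"rz":0,"gripper":0.0},{"x":0,"y":0.006,"z":0,"rx":0,"ry":0,"rz":0,"gripper":0.0},{"x":0,"y":0.006,"z":0,"rx":0,"ry":0,"rz":0,"gripper":0.0},{"x":0,"y":0.006,"z":0,"rx":0,"ry":0,"rz":0,"gripper":0.0},{"x":0,"y":0,"z":0,"rx":0,"ry":0,"rz":0,"gripper":0.0}]'
python3 look.py w16
```

```text
time: 23.0
tool_pos: [452.7, 130.1, 51.7]
eef_rot: [1.214, 1.208, -1.215]
wrist_force: [0.0, 0.3, 0.2]
grip_width: -0.001
[452.7 130.1  51.7] -0.36 vel 0.0151
t 23.05
```

View pics/w16.png

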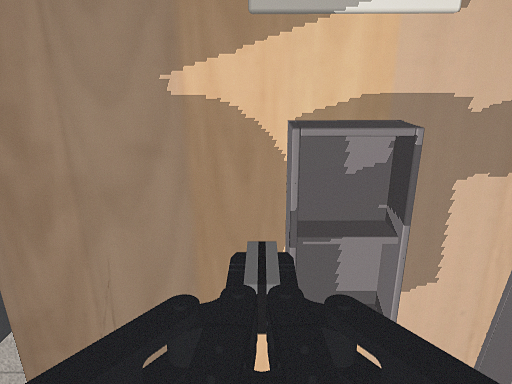

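It tipped onto its feet. I rise above it, open and measure.

```bash
python3 -m pendant '[{"x":-0.03,"y":0,"z":0,"rx":0,"ry":0,"rz":0,"gripper":0.0},{"x":-0.035,"y":0.010,"z":0,"rx":0,"ry":0,"rz":0,"gripper":0.085},{"x":-0.005,"y":0.015,"z":0,"rx":0,"ry":0,"rz":0,"gripper":0.085},{"x":0,"y":0.015,"z":0,"rx":0,"ry":0,"rz":0,"gripper":0.085},{"x":0,"y":0.004,"z":0,"rx":0,"ry":0,"rz":0,"gripper":0.085},{"x":0,"y":0,"z":0,"rx":0,"ry":0,"rz":0,"gripper":0.085},{"x":0,"y":0,"z":0,"rx":0,"ry":0,"rz":0,"gripper":0.085},{"x":0,"y":0,"z":0,"rx":0,"ry":0,"rz":0,"gripper":0.085}]'
python3 look.py w17;  python3 - <<'E'
from h import *
im=cv2.imread('pics/w17.png'); crop(im,190,80,340,290,2.8,'pics/w17c.png')
E
```

```text
time: 24.05
tool_pos: [495.7, 129.8, 121.4]
eef_rot: [1.213, 1.208, -1.215]
wrist_force: [-0.2, -0.6, 0.1]
grip_width: 0.996
[495.7 129.8 121.4] -0.34 vel 0.0044
t 24.1
```

View pics/w17.png

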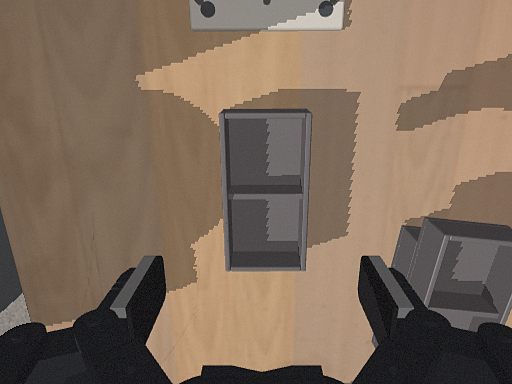

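View pics/w17c.png

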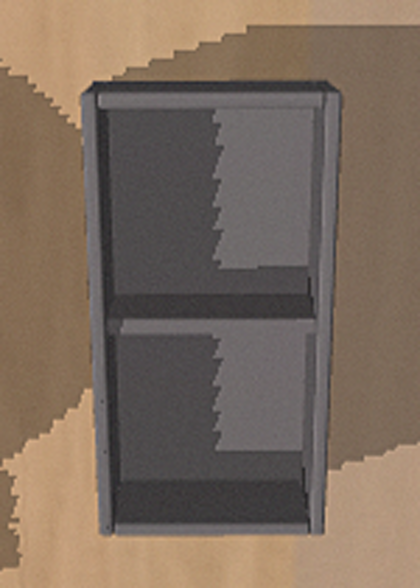

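Run:
```python
from h import *; import pickle
cp=pickle.load(open('w17.pkl','rb')); o=[190,80]
Q=np.array([(82,94),(342,94),(325,534),(100,534)])/2.8+o
c=quad(cp,Q,35)
plan((c[0],c[1],4),-0.3,7)
```

```text
corners [[467.7, 190.1], [529.0, 189.7], [529.1, 71.1], [467.2, 71.4]] w 61.6 l 118.7 centre [498.2 130.6  35. ] yaw from x -0.33 from y -0.08
from [495.9 129.8 121.5] yaw -0.35 tool x [-0.002  0.    -1.   ] turn/row deg [-0.01 -0.    0.02]
[0.0168, 0.0004, -0.0001]
[0.0168, 0.0004, -0.0001]
[0.0168, 0.0004, -0.0001]
[0.0168, 0.0004, -0.0001]
[0.0168, 0.0004, -0.0001]
[0.0168, 0.0003, -0.0001]
[0.0168, 0.0003, -0.0001]
```

```bash
python3 -m pendant '[{"x":0.015,"y":0.0013,"z":-0.0007,"rx":0,"ry":0,"rz":0.1,"gripper":0.085},{"x":0.022,"y":0.0012,"z":0,"rx":0,"ry":0,"rz":0,"gripper":0.085},{"x":0.025,"y":0,"z":0,"rx":0,"ry":0,"rz":0,"gripper":0.085},{"x":0.025,"y":0,"z":0,"rx":0,"ry":0,"rz":0,"gripper":0.085},{"x":0.018,"y":0,"z":0,"rx":0,"ry":0,"rz":0,"gripper":0.085},{"x":0.0095,"y":0,"z":0,"rx":0,"ry":0,"rz":0,"gripper":0.085},{"x":0.003,"y":0,"z":0,"rx":0,"ry":0,"rz":0,"gripper":0.085},{"x":0,"y":0,"z":0,"rx":0,"ry":0,"rz":0,"gripper":0.085}]'
python3 f.py
python3 -m pendant '[{"x":0,"y":0,"z":0,"rx":0,"ry":0,"rz":0,"gripper":0.05},{"x":0,"y":0,"z":0,"rx":0,"ry":0,"rz":0,"gripper":0.05},{"x":0,"y":0,"z":0,"rx":0,"ry":0,"rz":0,"gripper":0.05},{"x":0,"y":0,"z":0,"rx":0,"ry":0,"rz":0,"gripper":0.05},{"x":0,"y":0,"z":0,"rx":0,"ry":0,"rz":0,"gripper":0.05},{"x":0,"y":0,"z":0,"rx":0,"ry":0,"rz":0,"gripper":0.05},{"x":0,"y":0,"z":0,"rx":0,"ry":0,"rz":0,"gripper":0.05},{"x":-0.01,"y":0,"z":0,"rx":0,"ry":0,"rz":0,"gripper":0.05}]' 25
python3 look.py w18
```

```text
time: 25.1
tool_pos: [499.0, 130.6, 4.3]
eef_rot: [1.214, 1.206, -1.213]
wrist_force: [-0.4, -0.3, -0.1]
grip_width: 0.992
[499.01 130.63   4.3 ] -0.35 shift 82.22 F [-0.44 -0.32 -0.06] T [ 0.05 -0.   -0.04] 25.1
time: 26.1
tool_pos: [498.0, 130.3, 14.0]
eef_rot: [1.213, 1.207, -1.215]
wrist_force: [0.3, 0.1, -1.9]
grip_width: 0.718
[498.  130.3  14. ] -0.35 vel 0.1933
t 26.15
```

View pics/w18.png

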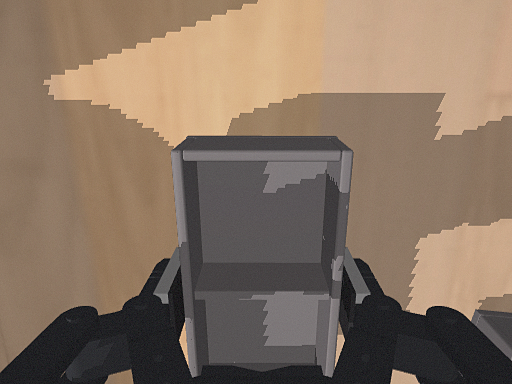

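```bash
python3 -m pendant '[{"x":-0.05,"y":0,"z":0,"rx":0,"ry":0,"rz":0,"gripper":0.05},{"x":-0.055,"y":0,"z":0,"rx":0,"ry":0,"rz":0,"gripper":0.05},{"x":-0.005,"y":0.0284,"z":0.0173,"rx":1.25,"ry":0,"rz":0,"gripper":0.05},{"x":0,"y":0.0284,"z":0.0173,"rx":1.25,"ry":0,"rz":0,"gripper":0.05},{"x":0,"y":0.0284,"z":0.0173,"rx":1.25,"ry":0,"rz":0,"gripper":0.05},{"x":0,"y":0.0284,"z":0.0173,"rx":1.25,"ry":0,"rz":0,"gripper":0.05},{"x":0,"y":0.0284,"z":0.0173,"rx":1.25,"ry":0,"rz":0,"gripper":0.05},{"x":0,"y":0,"z":0,"rx":0,"ry":0,"rz":0,"gripper":0.05}]'
python3 look.py w19
python3 - <<'E'
from h import *
plan((635.6,37,75),-6.6,4)
E
```

```text
time: 27.15
tool_pos: [637.7, 35.7, 123.9]
eef_rot: [1.296, 1.151, -1.294]
wrist_force: [-0.6, 0.1, -2.1]
grip_width: 0.724
[637.7  35.7 123.9] -6.72 vel 0.0465
t 27.2
from [636.4  36.5 123.8] yaw -6.66 tool x [-0.001  0.001 -1.   ] turn/row deg [-0.02 -0.01  0.01]
[0.0122, -0.0002, -0.0001]
[0.0122, -0.0002, -0.0001]
[0.0122, -0.0002, -0.0001]
[0.0122, -0.0002, -0.0001]
```

View pics/w19.png

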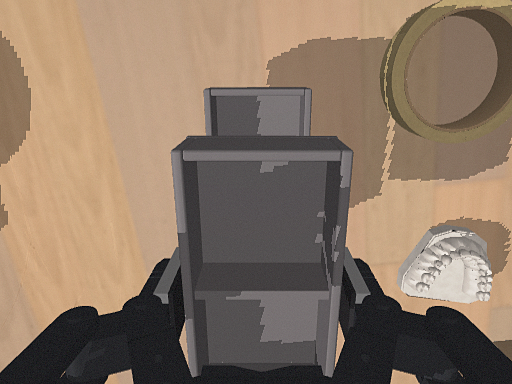

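Run:
```python
from h import *; import pickle
im=cv2.imread('pics/w19.png'); crop(im,165,75,360,165,4,'pics/w19c.png')
```

```text
(no output)
```

View pics/w19c.png

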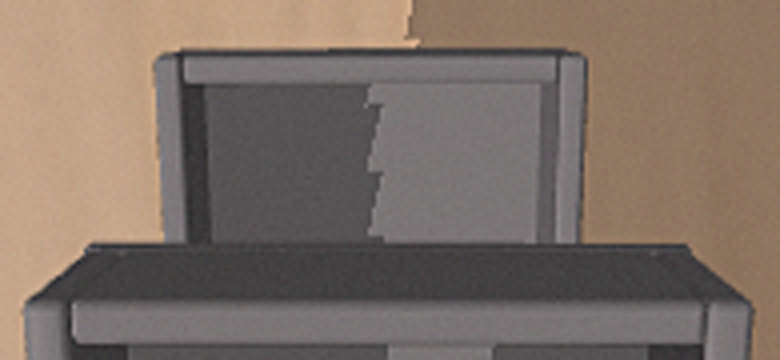

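Run:
```python
from h import *; import pickle
cp=pickle.load(open('w19.pkl','rb')); o=[165,75]
e=np.array([.1155,.9933]); l=np.array([e[1],-e[0]])
M=[ray(cp,np.array(q)/4+o,65) for q in [(155,57),(586,57)]]
H=[ray(cp,np.array(q)/4+o,123.9-4.3+35) for q in [(24,302),(753,304)]]
for P in (M,H):
    v=P[1]-P[0]; print(np.linalg.norm(v),np.degrees(np.arctan2(v[1],v[0])),(P[0]+P[1])/2)
m=(M[0]+M[1])/2;h=(H[0]+H[1])/2; print('mid centre',m[:2]-60*e,'held',h[:2]-60*e,'rel along',(h-m)[:2]@e,'across',(h-m)[:2]@l)
print(pose()[0])
```

```text
61.24371229766364 -6.7575889726294625 [644.01446444 111.92300032  65.        ]
60.91044643583188 -6.928218226248025 [644.3496766   95.02773391 154.6       ]
mid centre [637.08446444  52.32500032] held [637.4196766   35.42973391] rel along -16.743351120084732 across 2.284369503103938
[636.37962825  36.53709469 123.79926583]
```

```bash
python3 -m pendant '[{"x":0.012,"y":-0.001,"z":0,"rx":-0.1,"ry":0,"rz":0,"gripper":0.05},{"x":0.015,"y":0,"z":0,"rx":0,"ry":0,"rz":0,"gripper":0.05},{"x":0.014,"y":0,"z":0,"rx":0,"ry":0,"rz":0,"gripper":0.05},{"x":0.010,"y":0,"z":0,"rx":0,"ry":0,"rz":0,"gripper":0.05},{"x":0.0045,"y":0,"z":0,"rx":0,"ry":0,"rz":0,"gripper":0.05},{"x":0.0015,"y":0,"z":0,"rx":0,"ry":0,"rz":0,"gripper":0.05},{"x":0,"y":0,"z":0,"rx":0,"ry":0,"rz":0,"gripper":0.05},{"x":0,"y":0,"z":0,"rx":0,"ry":0,"rz":0,"gripper":0.05}]'
sed -i 's/\[635.6,32.2\]/[637.3,52.8]/' f.py; python3 f.py
```

```text
time: 28.2
tool_pos: [635.6, 37.2, 67.6]
eef_rot: [1.293, 1.153, -1.291]
wrist_force: [-0.7, 0.2, -2.0]
grip_width: 0.725
[635.64  37.24  67.59] -6.5 shift -15.65 F [-0.68  0.23 -2.01] T [-0.04 -0.07 -0.02] 28.2
```

```bash
python3 -m pendant '[{"x":0.001,"y":0,"z":0,"rx":0,"ry":0,"rz":0,"gripper":0.05},{"x":0.0008,"y":0,"z":0,"rx":0,"ry":0,"rz":0,"gripper":0.05},{"x":0,"y":0,"z":0.001,"rx":0,"ry":0,"rz":0,"gripper":0.05},{"x":0,"y":0,"z":0.001,"rx":0,"ry":0,"rz":0,"gripper":0.05},{"x":0,"y":0,"z":0.001,"rx":0,"ry":0,"rz":0,"gripper":0.05},{"x":0,"y":0,"z":0,"rx":0,"ry":0,"rz":0,"gripper":0.05},{"x":0,"y":0,"z":0,"rx":0,"ry":0,"rz":0,"gripper":0.05},{"x":0,"y":0,"z":0,"rx":0,"ry":0,"rz":0,"gripper":0.05}]'
python3 f.py
```

```text
time: 29.2
tool_pos: [634.9, 34.3, 65.3]
eef_rot: [1.293, 1.154, -1.292]
wrist_force: [-0.2, 0.2, -1.3]
grip_width: 0.722
[634.88  34.27  65.3 ] -6.5 shift -18.69 F [-0.17  0.2  -1.32] T [-0.04 -0.01  0.01] 29.2
```

```bash
python3 -m pendant '[{"x":0,"y":0,"z":0.0004,"rx":0,"ry":0,"rz":0,"gripper":0.05},{"x":0,"y":0,"z":0.0004,"rx":0,"ry":0,"rz":0,"gripper":0.05},{"x":0,"y":0,"z":0,"rx":0,"ry":0,"rz":0,"gripper":0.05},{"x":0,"y":0,"z":0,"rx":0,"ry":0,"rz":0,"gripper":0.05},{"x":0,"y":0,"z":0,"rx":0,"ry":0,"rz":0,"gripper":0.05},{"x":0,"y":0,"z":0,"rx":0,"ry":0,"rz":0,"gripper":0.05},{"x":0,"y":0,"z":0,"rx":0,"ry":0,"rz":0,"gripper":0.05},{"x":0,"y":0,"z":0,"rx":0,"ry":0,"rz":0,"gripper":0.05}]'
python3 f.py
python3 -m pendant '[{"x":0,"y":0,"z":0.0004,"rx":0,"ry":0,"rz":0,"gripper":0.05},{"x":0,"y":0,"z":0.0002,"rx":0,"ry":0,"rz":0,"gripper":0.05},{"x":0,"y":0,"z":0,"rx":0,"ry":0,"rz":0,"gripper":0.05},{"x":0,"y":0,"z":0,"rx":0,"ry":0,"rz":0,"gripper":0.05},{"x":0,"y":0,"z":0,"rx":0,"ry":0,"rz":0,"gripper":0.05},{"x":0,"y":0,"z":0,"rx":0,"ry":0,"rz":0,"gripper":0.05},{"x":0,"y":0,"z":0,"rx":0,"ry":0,"rz":0,"gripper":0.05},{"x":0,"y":0,"z":0,"rx":0,"ry":0,"rz":0,"gripper":0.05}]'
python3 f.py
```

```text
time: 30.2
tool_pos: [634.8, 33.5, 65.3]
eef_rot: [1.293, 1.154, -1.292]
wrist_force: [0.4, 0.3, -1.7]
grip_width: 0.721
[634.81  33.45  65.31] -6.5 shift -19.51 F [ 0.45  0.33 -1.71] T [ 0.05  0.03 -0.03] 30.2
time: 31.2
tool_pos: [634.7, 32.9, 65.3]
eef_rot: [1.293, 1.154, -1.292]
wrist_force: [0.8, -0.2, -0.9]
grip_width: 0.719
[634.74  32.86  65.29] -6.5 shift -20.11 F [ 0.75 -0.23 -0.87] T [0.12 0.   0.  ] 31.2
```

```bash
python3 -m pendant '[{"x":0,"y":0,"z":0.0003,"rx":0,"ry":0,"rz":0,"gripper":0.05},{"x":0,"y":0,"z":0.0003,"rx":0,"ry":0,"rz":0,"gripper":0.05},{"x":0,"y":0,"z":0,"rx":0,"ry":0,"rz":0,"gripper":0.05},{"x":0,"y":0,"z":0,"rx":0,"ry":0,"rz":0,"gripper":0.05},{"x":0,"y":0,"z":0,"rx":0,"ry":0,"rz":0,"gripper":0.05},{"x":0,"y":0,"z":0,"rx":0,"ry":0,"rz":0,"gripper":0.05},{"x":0,"y":0,"z":0,"rx":0,"ry":0,"rz":0,"gripper":0.05},{"x":0,"y":0,"z":0,"rx":0,"ry":0,"rz":0,"gripper":0.05}]'
python3 f.py
```

```text
time: 32.2
tool_pos: [634.6, 32.2, 65.3]
eef_rot: [1.293, 1.154, -1.292]
wrist_force: [0.7, 0.4, -0.7]
grip_width: 0.719
[634.65  32.25  65.29] -6.5 shift -20.72 F [ 0.66  0.36 -0.68] T [ 0.07 -0.02 -0.  ] 32.2
```

No clear stop, and the force is at noise level. I won't push further blind. I release and measure.

```bash
python3 -m pendant '[{"x":0.0007,"y":0,"z":0,"rx":0,"ry":0,"rz":0,"gripper":0.05},{"x":0,"y":0,"z":0,"rx":0,"ry":0,"rz":0,"gripper":0.066},{"x":0,"y":0,"z":0,"rx":0,"ry":0,"rz":0,"gripper":0.075},{"x":0,"y":0,"z":0,"rx":0,"ry":0,"rz":0,"gripper":0.085},{"x":0,"y":0,"z":0,"rx":0,"ry":0,"rz":0,"gripper":0.085},{"x":-0.02,"y":0,"z":0,"rx":0,"ry":0,"rz":0,"gripper":0.085},{"x":-0.05,"y":0,"z":0,"rx":0,"ry":0,"rz":0,"gripper":0.085},{"x":-0.055,"y":0,"z":0,"rx":0,"ry":0,"rz":0,"gripper":0.085}]'
python3 -m pendant '[{"x":0,"y":0,"z":-0.03,"rx":0,"ry":0,"rz":0,"gripper":0.085},{"x":0,"y":0,"z":-0.02,"rx":0,"ry":0,"rz":0,"gripper":0.085},{"x":0,"y":0,"z":0,"rx":0,"ry":0,"rz":0,"gripper":0.085},{"x":0,"y":0,"z":0,"rx":0,"ry":0,"rz":0,"gripper":0.085},{"x":0,"y":0,"z":0,"rx":0,"ry":0,"rz":0,"gripper":0.085},{"x":0,"y":0,"z":0,"rx":0,"ry":0,"rz":0,"gripper":0.085},{"x":0,"y":0,"z":0,"rx":0,"ry":0,"rz":0,"gripper":0.085},{"x":0,"y":0,"z":0,"rx":0,"ry":0,"rz":0,"gripper":0.085}]'
python3 look.py w20
python3 - <<'E'
from h import *
im=cv2.imread('pics/w20.png'); im=cv2.convertScaleAbs(im,alpha=1.4); crop(im,190,110,340,330,2.7,'pics/w20c.png')
E
```

```text
time: 33.2
tool_pos: [633.9, 32.2, 190.1]
eef_rot: [1.292, 1.155, -1.294]
wrist_force: [0.7, 0.2, -0.1]
grip_width: 0.996
time: 34.2
tool_pos: [640.3, 81.7, 189.7]
eef_rot: [1.293, 1.153, -1.292]
wrist_force: [0.9, 0.8, 0.1]
grip_width: 0.995
[640.3  81.7 189.7] -6.52 vel 0.0025
t 34.25
```

View pics/w20.png

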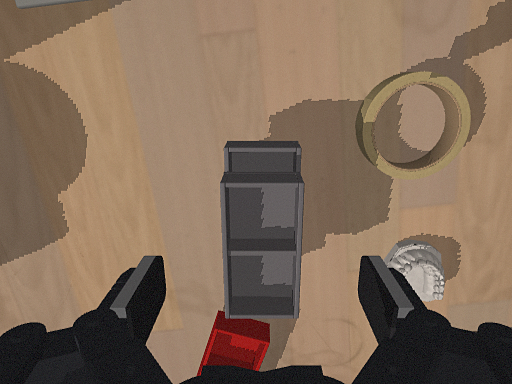

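View pics/w20c.png

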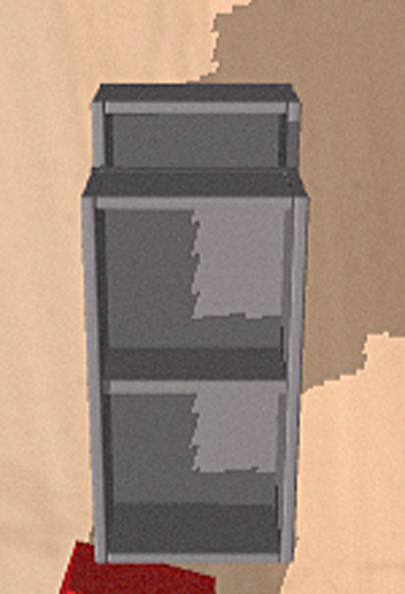

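Run:
```python
from h import *; import pickle
cp=pickle.load(open('w20.pkl','rb')); o=[190,110]
e=np.array([.1155,.9933]); l=np.array([e[1],-e[0]])
M=[ray(cp,np.array(q)/2.7+o,65) for q in [(93,103),(300,103)]]
c=quad(cp,np.array([(83,197),(308,197),(293,562),(95,561)])/2.7+o,95)
H=[ray(cp,np.array(q)/2.7+o,95) for q in [(83,197),(308,197)]]
m=(M[0]+M[1])/2;h=(H[0]+H[1])/2
print('M',M,'mid centre',m[:2]-60*e,'along',(h-m)[:2]@e,'across',(h-m)[:2]@l, 'yaw mid',np.degrees(np.arctan2(*(M[1]-M[0])[[1,0]])))
im=vision.grab_frame('side'); cv2.imwrite('pics/side20.png',im); crop(im,215,180,285,240,8,'pics/side20c.png')
im=vision.grab_frame('scene'); cv2.imwrite('pics/scene20.png',im); crop(im,170,165,270,245,7,'pics/scene20c.png')
```

```text
corners [[611.4, 94.8], [671.8, 87.8], [658.3, -30.3], [597.1, -22.9]] w 61.2 l 118.7 centre [634.6  32.3  95. ] yaw from x -6.73 from y -6.72
M [array([613.89024081, 114.28611801,  65.        ]), array([674.46958399, 107.32986836,  65.        ])] mid centre [637.2499124   51.20999318] along -19.695939317469012 across -0.33588734678761645 yaw mid -6.550511815683964
```

View pics/side20c.png

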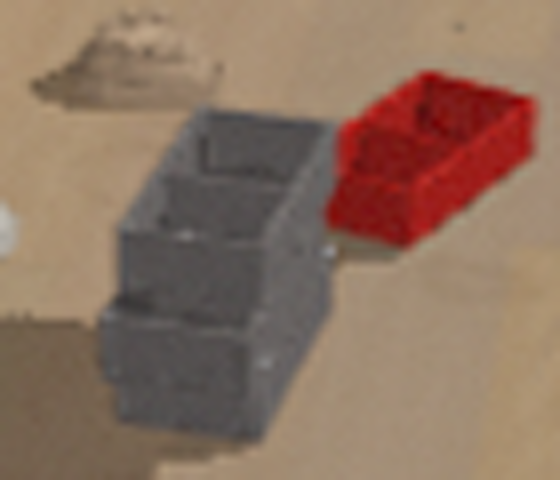

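View pics/scene20c.png

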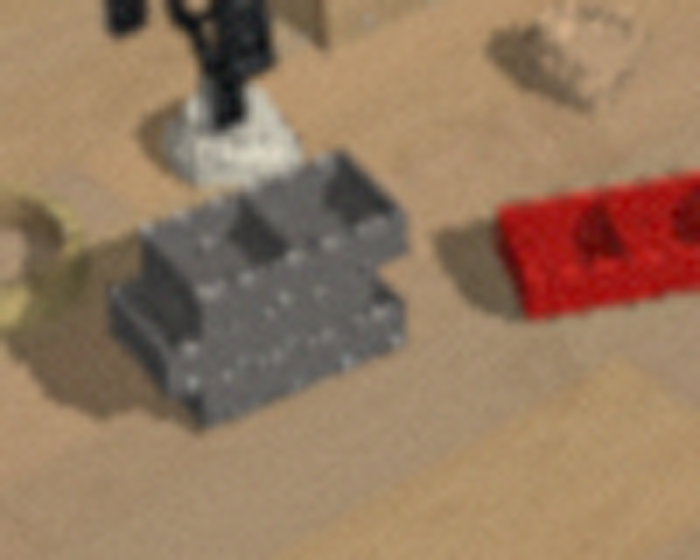

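The top-to-middle shift measures 19.7 mm, with every tray open side up and aligned. The middle tray may have come back about 1 mm when the top one met its end wall, so I take a tilted view of the rack-side ends to check it against the bottom tray.

```bash
python3 -m pendant '[{"x":0.01,"y":0,"z":-0.046,"rx":0,"ry":0,"rz":0,"gripper":0.085},{"x":0.015,"y":0,"z":-0.046,"rx":0,"ry":0,"rz":0,"gripper":0.085},{"x":0.018,"y":0,"z":0,"rx":0,"ry":-10,"rz":0,"gripper":0.085},{"x":0,"y":0,"z":0,"rx":0,"ry":-10,"rz":0,"gripper":0.085},{"x":0,"y":0,"z":0,"rx":0,"ry":-10,"rz":0,"gripper":0.085},{"x":0,"y":0,"z":0,"rx":0,"ry":0,"rz":0,"gripper":0.085},{"x":0,"y":0,"z":0,"rx":0,"ry":0,"rz":0,"gripper":0.085},{"x":0,"y":0,"z":0,"rx":0,"ry":0,"rz":0,"gripper":0.085}]'
python3 look.py w21;python3 - <<'E'
from h import *
im=cv2.imread('pics/w21.png'); im=cv2.convertScaleAbs(im,alpha=1.8); crop(im,170,60,350,260,3,'pics/w21c.png')
E
```

```text
time: 35.35
tool_pos: [651.4, 172.2, 148.6]
eef_rot: [0.878, 0.779, -1.512]
wrist_force: [-0.1, 0.1, 0.7]
grip_width: 0.995
[651.4 172.2 148.6] -6.61 vel 0.0074
t 35.4
```

View pics/w21.png

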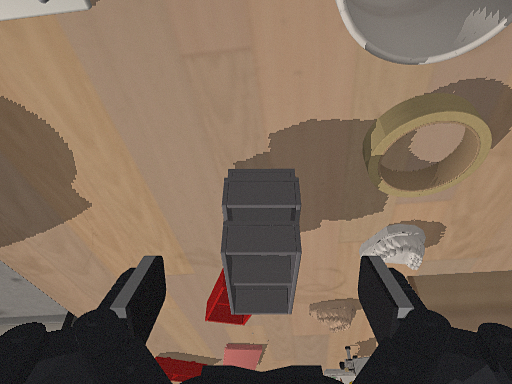

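View pics/w21c.png

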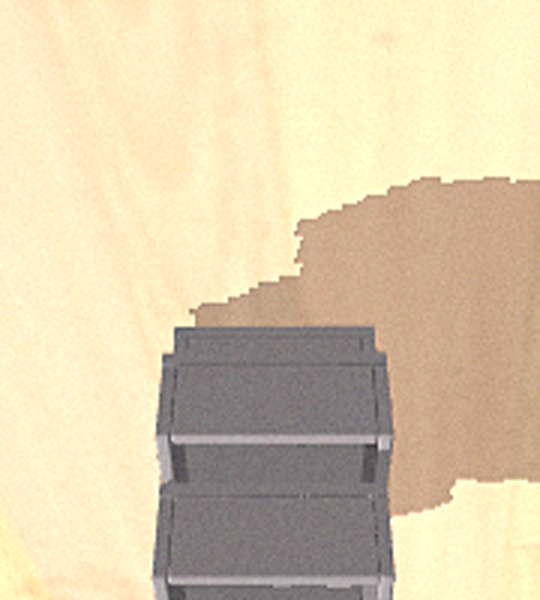

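Run:
```python
from h import *; import pickle
cp=pickle.load(open('w21.pkl','rb')); o=np.array([170,60])
e=np.array([.1155,.9933])
for n,a,b,z in [('low bot',(175,328),(374,327),5),('mid bot',(164,354),(384,352),35),('mid rim',(157,436),(392,436),65),('top bot',(160,486),(391,486),65),('top rim',(153,578),(395,578),95)]:
    A=ray(cp,np.array(a)/3+o,z);B=ray(cp,np.array(b)/3+o,z);m=(A+B)/2
    print(n,m.round(1),'w',np.linalg.norm(A-B).round(1),'along',(m[:2]@e).round(2))
```

```text
low bot [641.8  91.3   5. ] w 62.1 along 164.84
mid bot [643.9 111.   35. ] w 61.2 along 184.6
mid rim [644.  111.3  65. ] w 60.7 along 184.9
top bot [641.8  89.7  65. ] w 63.4 along 163.21
top rim [641.5  91.3  95. ] w 61.4 along 164.77
```

This view gives middle vs bottom +19.9 mm, top vs middle −20.1 mm, and the bottom tray within 0.5 mm of where it stood. The gripper is clear, so I'm handing in.

```bash
python3 -c "
from plant import robot
print(robot.close_job())"
```

```text
the job is handed in; nothing more can be done
None
```

The three trays are stacked on the bench as asked, all open side up, and the job was handed in at about 35 s of the 72 s allowed.

- **Middle tray:** I set tray_flat on tray_low and slid it towards the rack until a light side force showed its feet at the end wall.
- **Top tray:** I lifted the tray out of the rack, stood it on its long side on clear bench and tipped it onto its feet. Then I set it on top, shifted the other way.

**Last checks:**

| Check | Result |
|---|---|
| Middle over bottom | +19.9 mm towards the rack (limit 20) |
| Top over middle | 20.1 mm the opposite way in the last view, 19.7 mm in the view before (limit 20) |
| Bottom tray position | within about 0.5 mm of the first measurement |
| Gripper | clear of everything |
| Bystanders and red look-alikes | not touched; nothing looked disturbed in the last views |

**Checks that disagreed or were unclear:**
- The top tray's slide gave no clear force at its stop, so I set that position by measurement alone.
- One view from above suggested the middle tray had come back about 1 mm while I placed the top one. The final tilted view did not confirm that.
- The first rough side-camera position for tray_flat was about 20 mm off, so I used the wrist camera's readings instead.

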